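# Stir the worn balls through the polishing-media sieve

### The arm

A 6-joint arm with a two-finger parallel gripper is mounted at the origin on the work surface. World frame = base frame: x ahead of the robot, y to its left, z up, the work surface at z = 0. Lengths are in m, angles in rad, forces in N, time in s.
With the tool pointing down it reaches from about 0.3 to 1 m from the base axis. Payload 5.1 kg.
Tool frame: the origin (TCP) lies midway between the tips of the shut fingers; the grasp point (between the pads) lies 19 mm behind it; z points along the fingers, y is the line along which they close (so a half turn about z gives the same grasp; the last joint's range is limited). The gripper opens to 95 mm and grips with 3 to 60 N. Pads are 20 mm wide; open, the fingers measure 119 mm over their backs; the gripper's body (75 mm by 180 mm) begins 59 mm behind the grasp point.
Start: joints at [1.021, 0.124, 1.65, -0, 1.367, -0.083], TCP at [0.293, 0.58, 0.215] pointing down, gripper open.
Joint ranges: [-2.61, 2.61], [-1.02, 2.33], [0.03, 2.71], [-1.35, 4.49], [0.32, 2.68], [-2.91, 2.91]. Speed limits (rad/s): [2.57, 2.57, 3.14, 3.14, 3.14, 3.14].

### API

Orientations are given as a 3x3 rotation matrix whose columns are the frame's x, y, z axes.
In Python, from rig import status, imaging, hand_in, search_frame, silhouettes gives the robot as it stands.
- The arm moves only by the tool drive_tool, never from a script. Its argument "deltas" is a list of rows, each an object with "translation": the shift along the tool's x, y, z scaled (see below), a list of three; "rotation": the turn, a rotation vector about the tool's x, y, z scaled (see below), a list of three. A call has 1 to 10 rows; each row shifts and turns the commanded pose from where the row before left it, along the tool's axes as they then stand; what a row does not reach is not made up. The controller multiplies each number of a shift by 0.05 m and each number of a turn by pi rad. A row lasts 1/10 s, in which the tool goes at most 50 mm and 8.59 degrees, less where a joint would pass 70% of its speed; a pose out of reach is approached as far as the arm can. A call with a number of a shift or a turn outside -1 to 1 is refused whole. A call with a gripper value outside its range is refused whole. "claw" is the closure, from 0 (fully open) to 1 (shut), set as the call begins (left out, the last holds). The fingers move at their own pace and stop on an object; "newtons" is the grip in N (left out, the last holds). Time passes only in rows, so rows that do not move let the fingers close. It gives the time, the measured TCP pose, the force, the opening and the grip force at its end, in the units of the state.
- status.read_state(): the state, without advancing time (a new reading comes with each control period).
- imaging.grab_frame(name): name is "side" or "top" or "wrist"; returns the picture (384x512x3 uint8, red, green, blue); there is no depth.
- imaging.camera_params(name): a dict with "fx", "fy", "cx", "cy" (pixels), "camera_from_world" (4x4, takes a point from world to camera coordinates); the wrist camera has in their place "hand_eye" (4x4, takes a point from camera to tool coordinates, whose origin is the TCP and whose axes are the flange's). Camera axes: x right, y up, looking along -z (the intrinsics and any distortion apply to the point x, -y, -z); pixel columns grow to the right and rows downward; lengths in m; the calibration is good to about 2 mm. A picture is of the moment at which its call begins: read the wrist's pose just before it. camera_params takes no time and is no camera call.
- hand_in(): hands the job in; it is judged then, once.
Trained networks look in the newest picture that a camera, given by its name, has taken for a name from the list of things; names that differ only in an ending like _2 or _b are one class to them, and where a whole thing is asked for, a point or a joint stands for the part that bears it (a point fixed in the world has none). Each returns a list of dicts, best first, with "conf" (0 to 1); they miss things now and then, are a little off and sometimes report something else, mostly with a low value. They report only what shows in the picture. A call takes as long as a camera call.
- search_frame(camera, target): "bbox" ([left, top, width, height] in pixels, round what is visible of it).
- silhouettes(camera, target): "mask" (384x512 bool, what is visible of it) and "bbox" ([left, top, width, height] in pixels, round what is visible of it).
The state is a dict: "time": time; "q": joint angles; "joint_velocities": joint speeds; "joint_efforts": joint torques, N m; "eef_pos": TCP position; "orientation": TCP orientation; "force": force on the tool from outside, world axes, zero at the start; "moment": the same for the moment, N m; "gripper_width": finger opening in m; "grip_force": force on a finger pad.
Only numpy, scipy, OpenCV 4.12 (cv2) and the standard library are available. Lean on these libraries where they do the work, as an engineer would, in place of code of your own. Each camera call takes 0.05 s, during which the arm holds its last target. There are 200 camera calls.

### The job

Take the stirring rod from its leaning stand and, reaching in under the clear guard, gently stir the balls about on the sieve until all four small yellow ones have dropped through its holes into the catch box, with both large blue ones still on the sieve inside its wall. Move the balls only with the rod, never with the gripper, do not press or knock hard on the sieve station, and leave the valves, bottle and brush where they are. Then put the rod back fully home in the cradle of its stand and let go.

Things in the scene. Friction and masses are not known exactly. Their poses are not given: they have to be found in the camera images.
- sieve: Screening station, fixed to the bench. Origin on the bench under the centre of its round sieve; x away from its open front, y left, z up. 184 mm square clear catch box (inner floor at z 4 mm, 46 mm free height), on it a 190 mm square steel deck, 5 mm thick, top at z 55 mm, and on that a round aluminium wall, inside radius 80 mm, 4 mm thick, top at z 87 mm. Open above in the near part.
- deck (a point): Centre of the sieve deck's top face inside the round wall (axes as the station). The deck has five 26 mm through holes, centred 67 mm from this point, at -68, -34, 0, 34 and 68 degrees from the station's x towards y: all in the far half.
- guard (a point): Middle of the lower front edge of the station's clear guard, a level 4 mm plastic sheet over the far part of the sieve, with a yellow front edge. In the station's frame it covers x 0 to 116 mm, y within 120 mm, from z 157 mm (underside, here) to 165 mm (top of the yellow edge). Two 20 mm square posts carry it at x 108 mm, y +-110 mm.
- stand: Grey rod stand, fixed to the bench; origin on the bench at the centre of its 150 x 90 x 8 mm base plate, z up, x the way the rod's foot points. It carries a U-shaped cradle, 120 mm long, 22 mm wide inside (28 mm in its lowest 32 mm, for the ball end), leaning 35 degrees from vertical, its upper end towards -x and its open side facing +x and up.
- cradle (a point): Foot of the cradle: where the rod's lower end point lies when the rod is home; the rod's axis runs from here towards (-sin 35, 0, cos 35 degrees) in the stand's frame. The cradle's sides reach 8 to 12 mm above that axis; a stop closes its foot.
- rod: Loose stirring rod, 200 mm long, 16 mm diameter, 70 g (may vary), white, with a black rubber ball of 24 mm diameter as its lower end and a square orange handle, 20 x 20 mm, from 130 to 196 mm, its faces square to the rod's x and y. Origin at its lower end point, its z axis along the rod to the handle end. At the start it leans in the cradle.
- rod_tip (a point): Centre of the rod's black ball end (radius 12 mm), 12 mm above its lower end point.
- rod_grip (a point): Point on the rod's axis in the middle of the orange handle, 160 mm from the lower end point.
- small0_center (a point): Centre of a small yellow (worn, undersize) glazed polishing ball, 22 mm diameter, 14 g; it passes through the deck's holes.
- small1_center (a point): Centre of a small yellow (worn, undersize) glazed polishing ball, 22 mm diameter, 14 g; it passes through the deck's holes.
- small2_center (a point): Centre of a small yellow (worn, undersize) glazed polishing ball, 22 mm diameter, 14 g; it passes through the deck's holes.
- small3_center (a point): Centre of a small yellow (worn, undersize) glazed polishing ball, 22 mm diameter, 14 g; it passes through the deck's holes.
- big0_center (a point): Centre of a large blue (good) glazed polishing ball, 36 mm diameter, 60 g; too big for the holes.
- big1_center (a point): Centre of a large blue (good) glazed polishing ball, 36 mm diameter, 60 g; too big for the holes.
- valve_a: Chrome valve on the plywood board (bystander), about 86 mm long. Origin at its underside.
- valve_b: Second chrome valve on the board (bystander). Origin at its underside.
- oil: White oil bottle with red cap, 64 mm diameter, 170 mm tall (bystander). Origin at its underside.
- brush: Wooden hand brush lying on the bench, 200 mm (bystander). Origin at its underside.
- home_grip (a point): Point of the stand where rod_grip lies when the rod is home in the cradle: 160 mm up the cradle's axis from its foot.

How it is judged:
By the outcome, as a careful person would: the job done as asked, in the order asked, and still so for the second after the job is handed in, with the robot touching nothing.
It also fails if it takes over 72 s, if anything falls off the work surface, if the arm or the gripper's body presses on something with over 40 N, if the wrist force passes 120 N, or if a joint passes its speed limit or range.

## Working session

There is one attempt and no reset: what is moved stays moved. The work goes in short steps, Python scripts to look and compute and a tool call to move; the robot and the scene stay as the last step left them, time stands still between calls to the robot, and variables do not carry over. Pictures are saved under pics/ and viewed, at most 10 in all, crops included, and the job is handed in when it is done.

Besides the shell and the picture viewer there is one more tool, called after ">>>" as name([rows], argument=value, ...), one row to a line, values as JSON. drive_tool: Moves the arm, as the interface text tells. Shifts and turns lie within -1 to 1; 1 stands for 0.05 m of shift or pi rad of turn. Its arguments: {"type":"object","properties":{"deltas":{"type":"array","items":{"type":"object","properties":{"translation":{"type":"array","items":{"type":"number","minimum":-1,"maximum":1}},"rotation":{"type":"array","items":{"type":"number","minimum":-1,"maximum":1}}}}},"claw":{"type":"number"},"newtons":{"type":"number"}},"required":["deltas"]}

```bash
mkdir -p pics; ls
python3 - <<'E'
from rig import status, imaging
import cv2, numpy as np
s=status.read_state(); print({k:np.round(v,3).tolist() for k,v in s.items()})
ims=[imaging.grab_frame(n) for n in ("side","top")]
for n in ("side","top","wrist"): print(n,{k:np.round(v,4).tolist() for k,v in imaging.camera_params(n).items()})
cv2.imwrite("pics/a.png",cv2.cvtColor(np.vstack(ims)[:, :],cv2.COLOR_RGB2BGR)[:, :] if 0 else cv2.cvtColor(cv2.resize(ims[0],(800,600)),cv2.COLOR_RGB2BGR))
cv2.imwrite("pics/b.png",cv2.cvtColor(cv2.resize(ims[1],(800,600)),cv2.COLOR_RGB2BGR))
E
```

```text
pics
{'time': 0.0, 'q': [1.021, 0.125, 1.652, 0.0, 1.367, -0.083], 'joint_velocities': [-0.002, -0.001, 0.0, -0.001, 0.001, 0.0], 'joint_efforts': [-0.001, -41.76, -35.994, 0.077, 0.049, -0.0], 'eef_pos': [0.292, 0.58, 0.213], 'orientation': [[-0.893, 0.45, -0.001], [0.45, 0.893, -0.002], [0.0, -0.002, -1.0]], 'force': [0.213, 0.048, -0.3], 'moment': [0.062, -0.048, 0.016], 'grip_force': 0.0, 'gripper_width': 0.095}
side {'fx': 430.9208, 'fy': 430.9208, 'cx': 257.6502, 'cy': 197.0466, 'camera_from_world': [[0.6818, -0.7316, 0.0035, -0.3172], [0.4621, 0.4343, 0.7732, -0.3504], [-0.5672, -0.5255, 0.6341, -0.9192], [0.0, 0.0, 0.0, 1.0]]}
top {'fx': 481.2867, 'fy': 481.2867, 'cx': 255.6115, 'cy': 194.1312, 'camera_from_world': [[-0.0162, -0.9998, 0.0073, 0.0378], [0.9907, -0.0151, 0.1353, -0.505], [-0.1352, 0.0094, 0.9908, -1.4468], [0.0, 0.0, 0.0, 1.0]]}
wrist {'fx': 284.2093, 'fy': 284.2093, 'cx': 257.4295, 'cy': 192.5445, 'hand_eye': [[-0.0002, 0.9577, 0.2876, 0.0818], [1.0, 0.0005, -0.0007, 0.0011], [-0.0008, 0.2876, -0.9577, -0.17], [0.0, 0.0, 0.0, 1.0]]}
```

View pics/a.png

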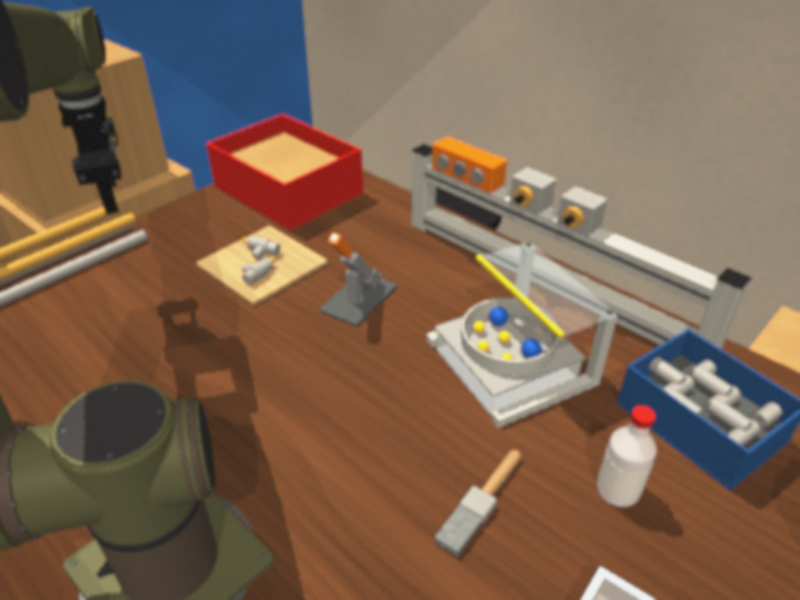

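View pics/b.png

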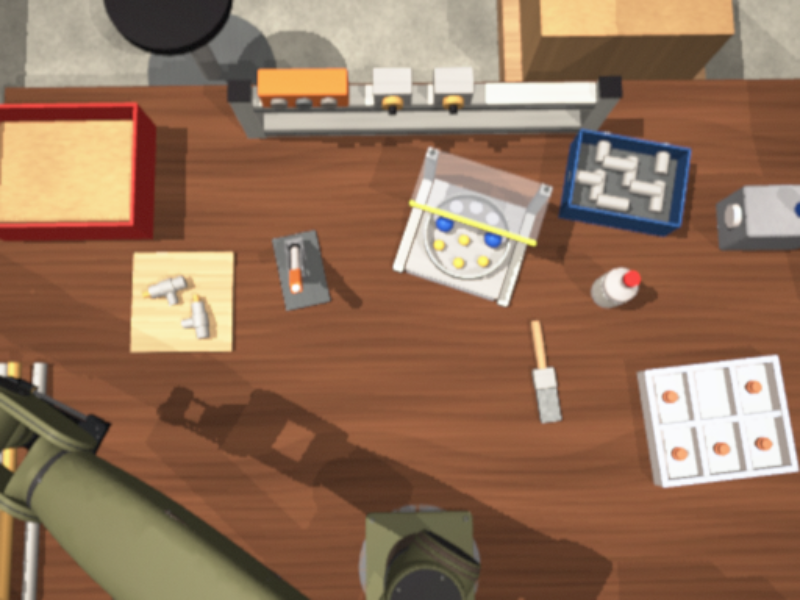

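The side and top views show everything. In the 800 px top view the stand is at about (300,268) with the orange handle at (295,283). The sieve centre is near (467,237), and the guard edge runs from (412,203) to (535,243). The blue balls are at (445,223) and (493,240), and the yellow ones at (440,245), (464,240), (459,263) and (484,262).

```bash
cat > h.py <<'E'
import numpy as np, cv2
from rig import status, imaging, search_frame, silhouettes
from scipy.optimize import least_squares
def P(n,state=None):
    c=imaging.camera_params(n)
    if n=="wrist":
        s=state or status.read_state(); T=np.eye(4); T[:3,:3]=s["orientation"]; T[:3,3]=s["eef_pos"]
        M=np.linalg.inv(T@np.array(c["hand_eye"]))
    else: M=np.array(c["camera_from_world"])
    return c,M
def proj(cm,X):
    c,M=cm; X=np.atleast_2d(X); p=X@M[:3,:3].T+M[:3,3]
    return np.stack([c["cx"]+c["fx"]*p[:,0]/-p[:,2], c["cy"]-c["fy"]*p[:,1]/-p[:,2]],1)
def ray(cm,uv):
    c,M=cm; d=np.array([(uv[0]-c["cx"])/c["fx"],-(uv[1]-c["cy"])/c["fy"],-1.])
    R=M[:3,:3]; return -R.T@M[:3,3], R.T@d
def onz(cm,uv,z):
    o,d=ray(cm,uv); return o+d*(z-o[2])/d[2]
def tri(obs):
    A=np.zeros((3,3));b=np.zeros(3)
    for cm,uv in obs:
        o,d=ray(cm,uv); d/=np.linalg.norm(d); Q=np.eye(3)-np.outer(d,d); A+=Q;b+=Q@o
    X=np.linalg.solve(A,b); return X,[np.round(proj(cm,X)[0]-uv,1).tolist() for cm,uv in obs]
def mask(im,lo,hi):
    return cv2.inRange(cv2.cvtColor(im,cv2.COLOR_RGB2HSV),lo,hi)
def blobs(m,amin=6):
    n,l,st,c=cv2.connectedComponentsWithStats(m); return [(st[i].tolist(),c[i],(l==i)) for i in range(1,n) if st[i][4]>=amin]
Y=((24,120,120),(35,255,255)); B=((108,150,60),(125,255,255)); O=((3,150,120),(16,255,255))
E
python3 - <<'E'
from h import *
cms={}
for n in("top","side"):
    im=imaging.grab_frame(n); cms[n]=P(n); np.save(f"{n}.npy",im)
    for nm,c in(("Y",Y),("B",B),("O",O)):
        for st,ce,m in blobs(mask(im,*c)):
            if st[4]<400: print(n,nm,st,ce.round(1))
    for t in("sieve","stand","rod","small0_center","big0_center"):
        for r in silhouettes(n,t)[:5]:
            m=r["mask"]; ys,xs=np.nonzero(m); 
            print(n,t,round(r["conf"],2),np.round(r["bbox"]).tolist(),xs.mean().round(1),ys.mean().round(1), [np.round(v,1).tolist() if not np.isscalar(v) else round(v,1) for v in cv2.minAreaRect(np.stack([xs,ys],1).astype(np.float32))])
E
```

```text
top Y [247, 62, 6, 3, 13] [249.6  63.2]
top Y [287, 62, 5, 3, 10] [288.9  63.1]
top Y [262, 128, 82, 30, 188] [304.6 143.6]
top Y [294, 151, 6, 6, 28] [296.5 153.2]
top Y [278, 154, 6, 6, 30] [280.4 156.4]
top Y [306, 164, 6, 6, 28] [308.6 166.8]
top Y [290, 166, 6, 5, 24] [292.9 167.8]
top Y [6, 232, 3, 8, 16] [  7.  235.9]
top Y [3, 287, 3, 12, 24] [  4.  292.8]
top B [365, 84, 9, 24, 59] [368.8  94.9]
top B [375, 84, 25, 8, 40] [388.5  87.4]
top B [417, 92, 6, 3, 7] [419.7  92.9]
top B [433, 96, 8, 6, 15] [436.3  98.1]
top B [437, 100, 4, 4, 9] [438.3 101.3]
top B [430, 105, 10, 34, 109] [435.1 120.8]
top B [366, 109, 2, 5, 6] [366.2 110.7]
top B [364, 115, 3, 6, 10] [365.2 117.2]
top B [362, 128, 3, 7, 10] [363.3 131. ]
top B [510, 131, 2, 7, 11] [510.6 133.8]
top B [365, 132, 5, 3, 6] [366.8 132.7]
top B [373, 134, 14, 9, 43] [379.1 138.2]
top B [387, 136, 3, 3, 6] [387.8 137. ]
top B [280, 139, 10, 9, 62] [284.1 143.2]
top B [401, 139, 5, 2, 7] [403.  139.4]
top B [408, 140, 8, 5, 18] [411.4 142. ]
top B [429, 141, 6, 5, 12] [431.5 142.6]
top B [403, 142, 6, 5, 10] [405.8 144.1
[... 2812 characters left out ...]
45, 10, 6, 41] [ 50.7 346.9]
side sieve 0.79 [275.0, 153.0, 119.0, 117.0] 337.0 215.5 [[333.1, 217.9], [111.0, 103.7], 39.8]
side stand 0.76 [205.0, 164.0, 48.0, 48.0] 228.0 187.6 [[224.4, 187.6], [37.6, 43.0], 40.1]
side stand 0.72 [274.0, 156.0, 118.0, 116.0] 336.8 215.7 [[333.4, 217.6], [110.4, 103.6], 39.1]
side rod 0.63 [209.0, 149.0, 15.0, 15.0] 217.6 157.0 [[218.5, 157.5], [19.8, 8.5], 45.0]
side small0_center 0.61 [319.0, 215.0, 11.0, 8.0] 322.2 216.0 [[322.5, 216.0], [6.0, 7.0], 90.0]
side small0_center 0.53 [274.0, 154.0, 119.0, 115.0] 336.8 215.7 [[333.1, 218.0], [111.1, 103.6], 39.8]
side big0_center 0.45 [312.0, 197.0, 12.0, 14.0] 318.5 202.7 [[318.5, 202.5], [11.0, 11.0], 90.0]
```

Run:
```python
from h import *
cm={n:P(n) for n in("top","side")}; im={n:np.load(n+".npy") for n in cm}
ends={}
for n in cm:
    m=max(blobs(mask(im[n],*Y)),key=lambda b:b[0][2])[2]; ys,xs=np.nonzero(m)
    p=np.stack([xs,ys],1).astype(float); c=p.mean(0); d=np.linalg.svd(p-c,full_matrices=False)[2][0]; d*=np.sign(d[0]); t=(p-c)@d
    ends[n]=[c+d*t.min(),c+d*t.max()]
X=[tri([(cm[n],ends[n][k]) for n in cm]) for k in(0,1)]
for x in X: print("edge",x[0].round(4),x[1])
L,R=X[0][0],X[1][0]; mid=(L+R)/2; yv=(L-R)[:2]; print("len",np.linalg.norm(yv)); yaw=np.arctan2(-yv[0],yv[1]); print("mid",mid.round(4),"yaw",np.degrees(yaw))
Rz=np.array([[np.cos(yaw),-np.sin(yaw)],[np.sin(yaw),np.cos(yaw)]])
T=dict(Y=[(296.5,153.2),(280.4,156.4),(308.6,166.8),(292.9,167.8)],B=[(284.1,143.2),(315,153.2)])
S=dict(Y=[(322.4,214.3),(306.3,207.8),(324.2,227.7),(308.7,220.7)],B=[(318.8,201.9),(339.6,222.4)])
for k in T:
    for a,b in zip(T[k],S[k]):
        x,r=tri([(cm["top"],a),(cm["side"],b)]); print(k,x.round(4),r,"stn",(Rz.T@(x[:2]-mid[:2])).round(4))
print("handle",tri([(cm["top"],(188.8,177.1)),(cm["side"],(217.6,156.5))]))
print("stand mid top", onz(cm["top"],(192.3,173),.008), "wcam fwd", )
for n,r in(("top",((192.3,173.0),(46.1,28.4),78.7)),):
    b=cv2.boxPoints(r); print([onz(cm[n],q,.008)[:2].round(3).tolist() for q in b])
```

```text
edge [0.6713 0.0126 0.1694] [[-0.4, 0.4], [0.6, -0.1]]
edge [ 0.5915 -0.2171  0.1674] [[-0.3, 0.2], [0.4, -0.1]]
len 0.24313995317965492
mid [ 0.6314 -0.1023  0.1684] yaw -19.162120154796828
Y [ 0.623  -0.0952  0.0735] [[-0.2, 0.2], [0.3, -0.0]] stn [-0.0102  0.0039]
Y [ 0.614  -0.0463  0.0737] [[-0.1, 0.1], [0.2, -0.0]] stn [-0.0348  0.0471]
Y [ 0.5807 -0.1309  0.0755] [[0.0, -0.0], [-0.0, 0.0]] stn [-0.0384 -0.0437]
Y [ 0.5783 -0.0831  0.0722] [[-0.2, 0.2], [0.3, -0.1]] stn [-0.0564  0.0007]
B [ 0.6541 -0.0585  0.0775] [[-0.0, 0.0], [0.0, -0.0]] stn [0.0071 0.0488]
B [ 0.6213 -0.151   0.0798] [[0.0, -0.0], [-0.0, 0.0]] stn [ 0.0065 -0.0493]
handle (array([0.53741805, 0.2210399 , 0.15911892]), [[-0.7, 0.9], [1.1, -0.1]])
stand mid top [0.57927967 0.22781895 0.008     ] wcam fwd
[[0.644, 0.286], [0.661, 0.198], [0.515, 0.17], [0.499, 0.257]]
```

```bash
cat >> h.py <<'E'
from scipy.spatial.transform import Rotation as Ro, Slerp
import json
def tool(yaw,tilt):
    "tool x towards robot (-heading), z down tilted forward by tilt; degrees"
    a,t=np.radians([yaw,tilt]); f=np.array([np.cos(a),np.sin(a),0]); u=np.array([0,0,1.])
    z=np.sin(t)*f-np.cos(t)*u; x=-(np.cos(t)*f+np.sin(t)*u); return np.stack([x,np.cross(z,x),z],1)
def plan(wps,start=None):
    "wps: (pos,R,step_m). prints rows of <=10, tracking rounding"
    s=status.read_state(); p,R=start or (np.array(s["eef_pos"]),np.array(s["orientation"])); rows=[]
    for pos,Rt,st in wps:
        dv=Ro.from_matrix(R.T@Rt).magnitude(); n=int(max(np.ceil(np.linalg.norm(pos-p)/st-.05),np.ceil(dv/np.radians(7.5)),1))
        p0=p.copy(); sl=Slerp([0,1],Ro.from_matrix([R,Rt]))
        for k in range(1,n+1):
            t=R.T@(p0+(pos-p0)*k/n-p)/.05; r=Ro.from_matrix(R.T@sl(k/n).as_matrix()).as_rotvec()/np.pi
            t=t.round(2) if st>.02 else t.round(3); r=r.round(3); rows.append(dict(translation=(t+0.).tolist(),rotation=(r+0.).tolist()))
            p=p+R@t*.05; R=R@Ro.from_rotvec(r*np.pi).as_matrix()
    for i in range(0,len(rows),10): print(json.dumps(rows[i:i+10]).replace(" ",""))
    return p,R
E
python3 - <<'E'
from h import *
plan([(np.array([.47,.22,.32]),tool(11,0),.045)])
E
```

```text
[{"translation":[-0.64,-0.48,-0.21],"rotation":[0.0,0.0,-0.021]},{"translation":[-0.61,-0.53,-0.21],"rotation":[0.0,0.0,-0.021]},{"translation":[-0.57,-0.56,-0.21],"rotation":[0.0,0.0,-0.021]},{"translation":[-0.53,-0.6,-0.21],"rotation":[0.0,0.0,-0.021]},{"translation":[-0.5,-0.64,-0.21],"rotation":[0.0,0.0,-0.021]},{"translation":[-0.45,-0.66,-0.21],"rotation":[0.0,0.0,-0.021]},{"translation":[-0.4,-0.7,-0.21],"rotation":[0.0,0.0,-0.021]},{"translation":[-0.36,-0.72,-0.21],"rotation":[0.0,0.0,-0.021]},{"translation":[-0.31,-0.74,-0.22],"rotation":[0.0,0.0,-0.021]},{"translation":[-0.26,-0.76,-0.21],"rotation":[0.0,0.0,-0.021]}]
```

>>> drive_tool([
  {"translation":[-0.64,-0.48,-0.21],"rotation":[0.0,0.0,-0.021]},
  {"translation":[-0.61,-0.53,-0.21],"rotation":[0.0,0.0,-0.021]},
  {"translation":[-0.57,-0.56,-0.21],"rotation":[0.0,0.0,-0.021]},
  {"translation":[-0.53,-0.6,-0.21],"rotation":[0.0,0.0,-0.021]},
  {"translation":[-0.5,-0.64,-0.21],"rotation":[0.0,0.0,-0.021]},
  {"translation":[-0.45,-0.66,-0.21],"rotation":[0.0,0.0,-0.021]},
  {"translation":[-0.4,-0.7,-0.21],"rotation":[0.0,0.0,-0.021]},
  {"translation":[-0.36,-0.72,-0.21],"rotation":[0.0,0.0,-0.021]},
  {"translation":[-0.31,-0.74,-0.22],"rotation":[0.0,0.0,-0.021]},
  {"translation":[-0.26,-0.76,-0.21],"rotation":[0.0,0.0,-0.021]},
], claw=0)

```text
time: 1.7
eef_pos: [0.4703, 0.2184, 0.321]
orientation: [[-0.981, -0.195, 0.001], [-0.195, 0.981, 0.0], [-0.001, 0.0, -1.0]]
force: [0.3, 0.8, 0.5]
gripper_width: 0.095
grip_force: 0.0
```

>>> drive_tool([
  {"translation":[0,0,0],"rotation":[0,0,0]},
  {"translation":[0,0,0],"rotation":[0,0,0]},
])

```text
time: 1.9
eef_pos: [0.4702, 0.2194, 0.3205]
orientation: [[-0.982, -0.189, 0.001], [-0.189, 0.982, 0.001], [-0.001, 0.001, -1.0]]
force: [-0.2, -0.1, -0.3]
gripper_width: 0.0948
grip_force: 0.0
```

Run:
```python
from h import *
s=status.read_state(); im=imaging.grab_frame("wrist"); np.save("w1.npy",im); import pickle; pickle.dump(s,open("w1.pkl","wb"))
print(np.round(s["eef_pos"],4),np.round(s["orientation"],3).tolist(),np.round(s["joint_velocities"],3))
for t in("rod","stand"):
    for r in silhouettes("wrist",t)[:2]: print(t,r["conf"],r["bbox"]); np.save(f"w1_{t}.npy",r["mask"]) if r is not None else 0
cv2.imwrite("pics/w1.png",cv2.cvtColor(cv2.resize(im,(800,600)),cv2.COLOR_RGB2BGR))
```

```text
[0.4702 0.2194 0.3205] [[-0.982, -0.189, 0.001], [-0.189, 0.982, 0.001], [-0.001, 0.001, -1.0]] [0.037 0.007 0.016 0.004 0.001 0.   ]
rod 0.86 [237.9, 212.0, 18.1, 37.6]
stand 0.85 [223.7, 174.7, 51.3, 79.1]
stand 0.59 [43.9, 189.1, 20.0, 14.4]
```

View pics/w1.png

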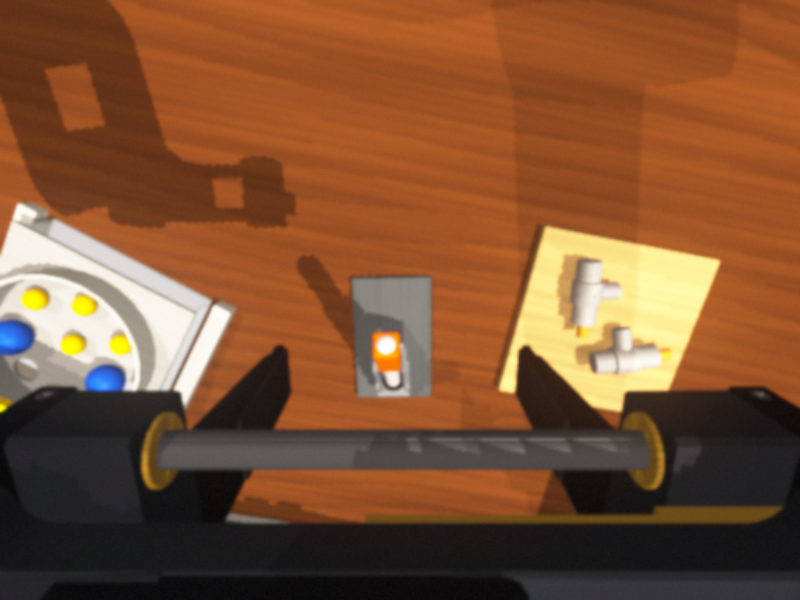

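The wrist view has up pointing towards the robot. It shows the stand base with its corners at about (352,277), (432,277), (431,397) and (358,397), and the orange handle's top end near (386,345). The stand is aligned with the tool at yaw of about 11°.

Run:
```python
from h import *; import pickle
s=pickle.load(open("w1.pkl","rb")); w=P("wrist",s); k=.64
for q in[(352,277),(432,277),(431,397),(358,397)]: print(onz(w,(q[0]*k,q[1]*k),.008).round(4))
im=np.load("w1.npy"); hsv=cv2.cvtColor(im,cv2.COLOR_RGB2HSV)
print([im[y,240:256].tolist() for y in(216,221,226,232)])
for b in blobs(mask(im[150:280],*O),15): print(b[0],b[1])
for zt in(.16,.175,.185): print(zt,onz(w,(386*k,345*k),zt).round(4))
m=np.load("w1_rod.npy"); 
for r in range(205,255,4):
    x=np.nonzero(m[r])[0]; print(r, (x.min(),x.max()) if len(x) else None, end=" ")
# predicted rod for stand hypothesis
```

```text
[0.5163 0.1729 0.008 ]
[0.4995 0.2606 0.008 ]
[0.6462 0.2906 0.008 ]
[0.6629 0.2035 0.008 ]
[[[253, 147, 0], [253, 163, 39], [249, 177, 107], [240, 195, 161], [237, 212, 192], [241, 226, 211], [245, 232, 222], [246, 235, 227], [247, 235, 227], [247, 232, 217], [249, 222, 193], [251, 201, 144], [253, 177, 69], [254, 162, 0], [252, 143, 0], [232, 114, 38]], [[252, 176, 94], [252, 223, 183], [252, 245, 236], [254, 252, 250], [254, 254, 253], [254, 254, 254], [254, 254, 254], [254, 254, 255], [254, 254, 255], [254, 254, 254], [254, 254, 254], [254, 253, 251], [254, 245, 228], [254, 207, 130], [253, 161, 42], [245, 154, 95]], [[254, 163, 0], [254, 178, 0], [254, 188, 13], [254, 203, 83], [254, 222, 140], [254, 232, 181], [254, 236, 199], [254, 236, 203], [254, 230, 182], [254, 215, 134], [254, 198, 74], [254, 186, 11], [254, 177, 0], [254, 168, 0], [253, 153, 0], [243, 133, 44]], [[221, 151, 121], [240, 129, 59], [248, 120, 0], [250, 123, 0], [250, 120, 0], [250, 118, 0], [250, 121, 0], [250, 120, 0], [250, 122, 0], [250, 120, 0], [250, 122, 0], [251, 122, 0], [251, 124, 0], [250, 123, 0], [249, 121, 0], [239, 113, 21]]]
[0, 0, 3, 9, 18] [0.66666667 3.        ]
[58, 0, 284, 125, 19505] [226.03014612  54.68664445]
[340, 0, 7, 22, 26] [342.61538462  11.23076923]
[378, 0, 134, 110, 7151] [474.29604251  49.73010768]
[238, 62, 19, 26, 204] [246.66176471  76.04411765]
[380, 111, 19, 12, 104] [390.25961538 115.61538462]
0.16 [0.5268 0.2186 0.16  ]
0.175 [0.5206 0.2179 0.175 ]
0.185 [0.5165 0.2175 0.185 ]
205 None 209 None 213 (np.int64(245), np.int64(246)) 217 (np.int64(239), np.int64(254)) 221 (np.int64(238), np.int64(255)) 225 (np.int64(238), np.int64(255)) 229 (np.int64(240), np.int64(255)) 233 (np.int64(241), np.int64(255)) 237 (np.int64(244), np.int64(255)) 241 (np.int64(246), np.int64(256)) 245 (np.int64(246), np.int64(256)) 249 (np.int64(250), np.int64(253)) 253 None
```

Run:
```python
from h import *; import pickle
s=pickle.load(open("w1.pkl","rb")); C=dict(w=P("wrist",s),t=P("top"),s=P("side"))
I=dict(w=np.load("w1.npy"),t=np.load("top.npy"),s=np.load("side.npy"))
roi=dict(w=(230,205,36,42),t=(178,160,22,34),s=(204,144,26,22))
bb={}
for k in C:
    x,y,w,h=roi[k]; a=I[k][y:y+h,x:x+w].astype(int); sat=a.max(2)-a.min(2)
    m=((a[...,0]>150)&(a[...,0]-a[...,2]>90)&(a[...,1]<a[...,0]-30)) if k!="w" else (a[...,0]>215)
    m=m.astype(np.uint8); n,l,st,c=cv2.connectedComponentsWithStats(m); i=1+st[1:,4].argmax(); b=st[i]
    bb[k]=np.array([b[0]+x-.5,b[1]+y-.5,b[0]+b[2]+x-.5,b[1]+b[3]+y-.5]); print(k,bb[k],b[4])
    print("\n".join("".join("#" if v else "." for v in r) for r in (l==i)))
th=np.radians(35)
def box(p,yaw,lo=.13,hi=.196):
    c,sn=np.cos(yaw),np.sin(yaw); ax=np.array([-np.sin(th)*c,-np.sin(th)*sn,np.cos(th)]); ex=np.array([np.cos(th)*c,np.cos(th)*sn,np.sin(th)]); ey=np.array([-sn,c,0])
    return np.array([p+ax*L+.01*(i*ex+j*ey) for L in(lo,hi) for i in(-1,1) for j in(-1,1)])
def res(v):
    r=[]
    for k in C:
        q=proj(C[k],box(v[:3],np.radians(11.3))); b=np.r_[q.min(0),q.max(0)]; d=b-bb[k]
        if k=="w": d[3]=0
        r+=list(d)
    return np.array(r)
f=least_squares(res,[.6,.23,.025],loss="soft_l1"); v=f.x; print(v.round(4)); print(res(v).round(1))
c,sn=np.cos(np.radians(11.3)),np.sin(np.radians(11.3)); d=v[:2]-[.580,.230]; print("foot in stand",d@[c,sn],d@[-sn,c])
ax=np.array([-np.sin(th)*c,-np.sin(th)*sn,np.cos(th)]); print("grip",(v+.16*ax).round(4))
```

```text
w [238.5 212.5 256.5 246.5] 475
....................................
....................................
....................................
....................................
....................................
....................................
....................................
....................................
..........###############...........
.........################...........
.........#################..........
.........#################..........
.........#################..........
.........#################..........
.........#################..........
.........##################.........
.........##################.........
.........##################.........
.........##################.........
.........#################..........
.........#################..........
.........#################..........
.........#################..........
.........#################..........
.........#################..........
..........################..........
..........################..........
..........################..........
..........################......
[... 1392 characters left out ...]
...................
..........................
........####..............
.......#######............
.......#....###...........
......##....###...........
......#.....####..........
.....###....####..........
.....###...######.........
......############........
........###########.......
...........#########......
.............########.....
..............#######.....
...............######.....
................#####.....
.................###......
..................##......
..........................
..........................
[0.6244 0.2396 0.0302]
[-0.2 -0.2 -0.   0.  -1.1 -0.8 -0.3  0.8 -0.1 -0.8  1.5  0.8]
foot in stand 0.04545690019806179 0.000703592270588955
grip [0.5344 0.2216 0.1612]
```

Run:
```python
from h import *
R=tool(11.3,15); g=np.array([.5345,.2216,.160]); ax=np.array([-np.sin(.611)*.98,-np.sin(.611)*.196,np.cos(.611)])
t=g+.003*ax+.019*R[:,2]
plan([(t-.09*R[:,2],R,.04)]); print(t)
```

```text
[{"translation":[-0.29,-0.08,0.59],"rotation":[0.0,-0.028,0.0]},{"translation":[-0.25,-0.08,0.61],"rotation":[0.0,-0.028,-0.001]},{"translation":[-0.18,-0.08,0.64],"rotation":[0.0,-0.028,0.0]}]
[0.53763559 0.22222625 0.14410463]
```

>>> drive_tool([
  {"translation":[-0.29,-0.08,0.59],"rotation":[0.0,-0.028,0.0]},
  {"translation":[-0.25,-0.08,0.61],"rotation":[0.0,-0.028,-0.001]},
  {"translation":[-0.18,-0.08,0.64],"rotation":[0.0,-0.028,0.0]},
  {"translation":[0,0,0],"rotation":[0,0,0]},
  {"translation":[0,0,0],"rotation":[0,0,0]},
])

```text
time: 2.55
eef_pos: [0.5144, 0.2174, 0.2311]
orientation: [[-0.947, -0.196, 0.253], [-0.19, 0.981, 0.05], [-0.258, -0.0, -0.966]]
force: [-0.3, 0.7, 1.1]
gripper_width: 0.0952
grip_force: 0.0
```

Run:
```python
from h import *
s=status.read_state(); im=imaging.grab_frame("wrist"); w=P("wrist",s)
print(np.round(s["eef_pos"],4),np.round(s["orientation"],3).tolist())
th=np.radians(35);c,sn=np.cos(np.radians(11.3)),np.sin(np.radians(11.3)); ax=np.array([-np.sin(th)*c,-np.sin(th)*sn,np.cos(th)]);ex=np.array([np.cos(th)*c,np.cos(th)*sn,np.sin(th)]); ey=np.array([-sn,c,0])
p=np.array([.6244,.2396,.0290])
v=im.copy()
for L in(.13,.196):
    q=proj(w,[p+ax*L+.01*(i*ex+j*ey) for i,j in((-1,-1),(-1,1),(1,1),(1,-1))]); print(q.round(1).tolist())
    cv2.polylines(v,[q.round().astype(np.int32)],True,(0,255,0),1)
cv2.imwrite("pics/w2.png",cv2.cvtColor(cv2.resize(v[130:,100:400],None,fx=2.3,fy=2.3),cv2.COLOR_RGB2BGR)); np.save("w2.npy",im)
```

```text
[0.5144 0.2174 0.2311] [[-0.947, -0.196, 0.253], [-0.19, 0.981, 0.05], [-0.258, -0.0, -0.966]]
[[246.5, 193.1], [266.3, 193.0], [266.3, 212.9], [246.5, 212.9]]
[[243.3, 188.3], [269.0, 188.3], [269.0, 214.0], [243.3, 214.0]]
```

View pics/w2.png

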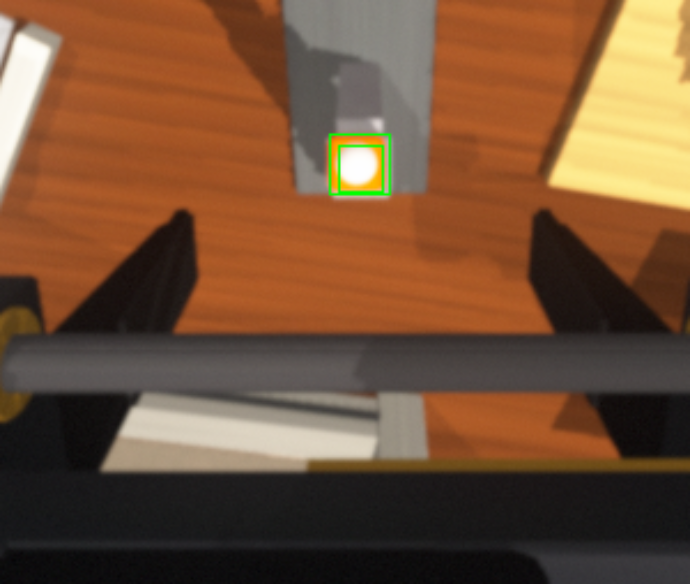

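The projected handle box fits the picture to within a pixel, and the handle is centred between the fingers. Next I advance 90 mm and grip.

>>> drive_tool([
  {"translation":[0,0.01,0.45],"rotation":[0,0,0]},
  {"translation":[0,0,0.45],"rotation":[0,0,0]},
  {"translation":[0,0,0.45],"rotation":[0,0,0]},
  {"translation":[0,0,0.44],"rotation":[0,0,0]},
  {"translation":[0,0,0],"rotation":[0,0,0]},
])

```text
time: 3.1
eef_pos: [0.5382, 0.222, 0.1442]
orientation: [[-0.948, -0.195, 0.253], [-0.189, 0.981, 0.05], [-0.258, -0.001, -0.966]]
force: [-0.0, -0.0, -0.4]
gripper_width: 0.0949
grip_force: 0.0
```

>>> drive_tool([
  {"translation":[0,0,0],"rotation":[0,0,0]},
  {"translation":[0,0,0],"rotation":[0,0,0]},
  {"translation":[0,0,0],"rotation":[0,0,0]},
  {"translation":[0,0,0],"rotation":[0,0,0]},
  {"translation":[0,0,0],"rotation":[0,0,0]},
  {"translation":[0,0,0],"rotation":[0,0,0]},
  {"translation":[0,0,0],"rotation":[0,0,0]},
], claw=1, newtons=40)

```text
time: 3.8
eef_pos: [0.5382, 0.2216, 0.1451]
orientation: [[-0.947, -0.195, 0.256], [-0.188, 0.981, 0.05], [-0.261, -0.0, -0.965]]
force: [-0.1, 1.1, 0.4]
gripper_width: 0.0442
grip_force: 0.0
```

Run:
```python
from h import *
s=status.read_state(); print({k:np.round(s[k],4).tolist() for k in("time","eef_pos","orientation","force","grip_force","gripper_width")})
np.savez("grasp.npz",p=s["eef_pos"],R=s["orientation"])
```

```text
{'time': 3.8, 'eef_pos': [0.5382, 0.2216, 0.1451], 'orientation': [[-0.9469, -0.1948, 0.2559], [-0.1881, 0.9808, 0.0504], [-0.2608, -0.0004, -0.9654]], 'force': [-0.0816, 1.1206, 0.4078], 'grip_force': 0.0, 'gripper_width': 0.0442}
```

>>> drive_tool([
  {"translation":[0,0,0],"rotation":[0,0,0]},
  {"translation":[0,0,0],"rotation":[0,0,0]},
  {"translation":[0,0,0],"rotation":[0,0,0]},
  {"translation":[0,0,0],"rotation":[0,0,0]},
  {"translation":[0,0,0],"rotation":[0,0,0]},
  {"translation":[0,0,0],"rotation":[0,0,0]},
])

```text
time: 4.4
eef_pos: [0.5382, 0.2216, 0.1449]
orientation: [[-0.947, -0.195, 0.256], [-0.188, 0.981, 0.05], [-0.261, -0.0, -0.965]]
force: [0.1, 0.3, -1.0]
gripper_width: 0.0195
grip_force: 40.0
```

```bash
cat >> h.py <<'E'
TH=np.radians(35); _c,_s=np.cos(np.radians(11.3)),np.sin(np.radians(11.3))
AX=np.array([-np.sin(TH)*_c,-np.sin(TH)*_s,np.cos(TH)]); EX=np.array([np.cos(TH)*_c,np.cos(TH)*_s,np.sin(TH)])
FOOT=np.array([.6244,.2396,.0290])
SC=np.array([.6314,-.1023]); SYAW=-19.2
def stn(x,y,z):  # station -> world
    a=np.radians(SYAW); return np.array([SC[0]+np.cos(a)*x-np.sin(a)*y, SC[1]+np.sin(a)*x+np.cos(a)*y, z])
def tostn(p):
    a=np.radians(SYAW); d=np.array(p)[:2]-SC; return np.array([np.cos(a)*d[0]+np.sin(a)*d[1],-np.sin(a)*d[0]+np.cos(a)*d[1]])
E
python3 - <<'E'
from h import *
s=status.read_state(); print({k:np.round(s[k],4).tolist() for k in("time","eef_pos","orientation","force","grip_force","gripper_width")})
R=np.array(s["orientation"]);p=np.array(s["eef_pos"]); np.savez("grasp.npz",p=p,R=R)
# rod in tool frame
tip=FOOT+.012*AX; print("tip in tool",(R.T@(tip-p)).round(4),"axis in tool",(R.T@AX).round(3))
plan([(p+.045*EX+.003*AX,R,.015),(p+.06*EX+np.array([0,0,.08]),R,.03)])
E
```

```text
{'time': 4.4, 'eef_pos': [0.5382, 0.2216, 0.1449], 'orientation': [[-0.9469, -0.1948, 0.2557], [-0.1882, 0.9808, 0.0503], [-0.2606, -0.0004, -0.9654]], 'force': [0.1258, 0.257, -0.9547], 'grip_force': 39.9988, 'gripper_width': 0.0195}
tip in tool [-0.0507  0.0009  0.1236] axis in tool [ 0.34  -0.001 -0.94 ]
[{"translation":[-0.275,0.0,-0.121],"rotation":[0.0,0.0,0.0]},{"translation":[-0.276,0.0,-0.121],"rotation":[0.0,0.0,0.0]},{"translation":[-0.275,0.001,-0.121],"rotation":[0.0,0.0,0.0]},{"translation":[-0.24,0.0,-0.53],"rotation":[0.0,0.0,0.0]},{"translation":[-0.24,0.0,-0.53],"rotation":[0.0,0.0,0.0]},{"translation":[-0.24,0.0,-0.53],"rotation":[0.0,0.0,0.0]}]
```

>>> drive_tool([
  {"translation":[-0.275,0,-0.121],"rotation":[0,0,0]},
  {"translation":[-0.276,0,-0.121],"rotation":[0,0,0]},
  {"translation":[-0.275,0,-0.121],"rotation":[0,0,0]},
  {"translation":[-0.24,0,-0.53],"rotation":[0,0,0]},
  {"translation":[-0.24,0,-0.53],"rotation":[0,0,0]},
  {"translation":[-0.24,0,-0.53],"rotation":[0,0,0]},
])

```text
time: 5.0
eef_pos: [0.5864, 0.2312, 0.26]
orientation: [[-0.947, -0.195, 0.255], [-0.188, 0.981, 0.05], [-0.26, -0.0, -0.966]]
force: [0.5, 1.2, -0.8]
gripper_width: 0.02
grip_force: 40.0
```

```bash
cat >> h.py <<'E'
TIP=np.array([-.0507,.0009,.1236]); RS=tool(SYAW,18)
def at(x,y,z,R=None): R=RS if R is None else R; return stn(x,y,z)-R@TIP
def tipnow():
    s=status.read_state(); t=np.array(s["eef_pos"])+np.array(s["orientation"])@TIP; return np.r_[tostn(t),t[2]]
E
python3 - <<'E'
from h import *
s=status.read_state(); print(np.round(s["eef_pos"],4),s["force"],tipnow())
plan([(at(-45,0,0)*0+at(-.060,.10,.15),RS,.045),(at(-.045,.023,.125),RS,.04)])
E
```

```text
[0.5864 0.2312 0.26  ] [ 0.52314421  1.22732746 -0.84501658] [-0.08268657  0.34198862  0.15381614]
[{"translation":[0.38,-0.71,-0.07],"rotation":[0.01,-0.003,0.032]},{"translation":[0.31,-0.74,-0.05],"rotation":[0.009,-0.003,0.033]},{"translation":[0.23,-0.77,-0.03],"rotation":[0.01,-0.004,0.032]},{"translation":[0.16,-0.79,-0.01],"rotation":[0.009,-0.003,0.033]},{"translation":[0.06,-0.8,0.01],"rotation":[0.01,-0.003,0.032]},{"translation":[-0.04,-0.51,0.19],"rotation":[0.0,0.0,0.0]},{"translation":[-0.04,-0.52,0.19],"rotation":[0.0,0.0,0.0]},{"translation":[-0.05,-0.51,0.19],"rotation":[0.0,0.0,0.0]}]
```

>>> drive_tool([
  {"translation":[0.38,-0.71,-0.07],"rotation":[0.01,-0.003,0.032]},
  {"translation":[0.31,-0.74,-0.05],"rotation":[0.009,-0.003,0.033]},
  {"translation":[0.23,-0.77,-0.03],"rotation":[0.01,-0.004,0.032]},
  {"translation":[0.16,-0.79,-0.01],"rotation":[0.009,-0.003,0.033]},
  {"translation":[0.06,-0.8,0.01],"rotation":[0.01,-0.003,0.032]},
  {"translation":[-0.04,-0.51,0.19],"rotation":[0,0,0]},
  {"translation":[-0.04,-0.52,0.19],"rotation":[0,0,0]},
  {"translation":[-0.05,-0.51,0.19],"rotation":[0,0,0]},
  {"translation":[0,0,0],"rotation":[0,0,0]},
  {"translation":[0,0,0],"rotation":[0,0,0]},
])

```text
time: 6.0
eef_pos: [0.5147, -0.0383, 0.2262]
orientation: [[-0.898, 0.33, 0.293], [0.314, 0.944, -0.101], [-0.31, 0.001, -0.951]]
force: [0.6, -0.3, -0.1]
gripper_width: 0.0197
grip_force: 40.0
```

Run:
```python
from h import *
print(tipnow().round(4)); out=[]
t=tipnow(); tip=stn(*t)
for n in("top","side"):
    im=imaging.grab_frame(n); np.save(n+"2.npy",im); cm=P(n); v=im.copy()
    c=proj(cm,stn(0,0,.055))[0]; x,y=int(c[0])-60,int(c[1])-60
    V=cv2.resize(v[y:y+120,x:x+120],None,fx=3.3,fy=3.3,interpolation=cv2.INTER_CUBIC)
    def pl(X,col,cl=True):
        q=((proj(cm,X)-[x,y]+.5)*3.3).round().astype(np.int32); cv2.polylines(V,[q],cl,col,1)
    a=np.linspace(0,6.28,60)
    pl([stn(.08*np.cos(b),.08*np.sin(b),.087) for b in a],(0,255,0))
    for h in(-68,-34,0,34,68):
        hx,hy=.067*np.cos(np.radians(h)),.067*np.sin(np.radians(h)); pl([stn(hx+.013*np.cos(b),hy+.013*np.sin(b),.055) for b in a],(255,0,0))
    pl([tip+.012*np.array([np.cos(b),np.sin(b),0]) for b in a],(255,0,255))
    out.append(V)
cv2.imwrite("pics/s1.png",cv2.cvtColor(np.hstack(out),cv2.COLOR_RGB2BGR))
```

```text
[-0.0448  0.023   0.1244]
```

View pics/s1.png

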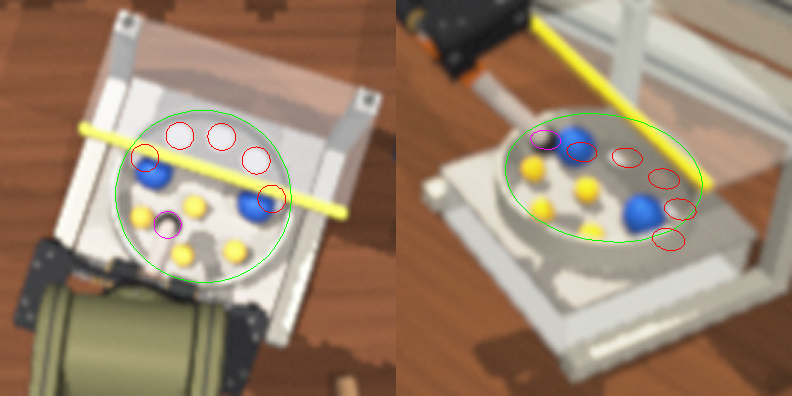

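The overlay fits: holes, wall and tip all coincide in the top view, the side view is within about 1.5 px, and all six balls are visible. Next I get ball positions in the station frame and stir.

```bash
cat >> h.py <<'E'
def balls(cams=("top",)):
    for n in cams:
        im=imaging.grab_frame(n); cm=P(n); out=[]
        for nm,c,z in(("S",Y,.066),("B",B,.073)):
            for st,ce,m in blobs(mask(im,*c),4):
                if st[2]>20 or st[3]>20: continue
                q=tostn(onz(cm,ce,z)); 
                if np.hypot(*q)<.085: out.append((nm,st[4],(q*1000).round(0).astype(int).tolist()))
                elif nm=="S" and n=="top":
                    q=tostn(onz(cm,ce,.015)); 
                    if abs(q).max()<.1: out.append(("box?",st[4],(q*1000).round(0).astype(int).tolist()))
        print(n,out)
def path(pts,step=.01,z=.069,R=None):
    "station mm points (x,y[,z]) for the tip"
    R=RS if R is None else R
    return plan([(at(q[0]/1e3,q[1]/1e3,(q[2]/1e3 if len(q)>2 else z),R),R,step) for q in pts])
def arc(r,a0,a1,n): return [(r*np.cos(np.radians(a)),r*np.sin(np.radians(a))) for a in np.linspace(a0,a1,n)]
E
python3 - <<'E'
from h import *
balls(("top","side"))
path([(-45,23,69)],.02)
print("sweep")
p,R=at(-.045,.023,.069),RS
plan([(at(x/1e3,y/1e3,.069),RS,.009) for x,y in [(-42,32)]+arc(55,138,86,7)],(p,R))
E
```

```text
top [('S', 27, [-8, 4]), ('S', 26, [-32, 47]), ('S', 25, [-54, 1]), ('S', 28, [-36, -44]), ('B', 62, [8, 49]), ('B', 60, [8, -50])]
side [('S', 25, [-32, 53]), ('S', 34, [-6, 10]), ('S', 26, [-54, 6]), ('S', 21, [-32, -35]), ('B', 93, [10, 54]), ('B', 87, [12, -44])]
[{"translation":[0.119,-0.008,0.355],"rotation":[0.0,0.0,0.0]},{"translation":[0.118,-0.008,0.355],"rotation":[0.0,0.0,0.0]},{"translation":[0.119,-0.008,0.355],"rotation":[0.0,0.001,0.0]}]
sweep
[{"translation":[-0.029,0.09,0.009],"rotation":[0.0,0.0,0.0]},{"translation":[-0.028,0.09,0.01],"rotation":[0.0,0.0,0.0]},{"translation":[-0.022,0.096,0.007],"rotation":[0.0,0.0,0.0]},{"translation":[-0.114,0.115,0.037],"rotation":[0.0,0.0,0.0]},{"translation":[-0.129,0.095,0.042],"rotation":[0.0,0.0,0.0]},{"translation":[-0.142,0.074,0.046],"rotation":[0.0,0.0,0.0]},{"translation":[-0.151,0.05,0.049],"rotation":[0.0,0.0,0.0]},{"translation":[-0.156,0.026,0.05],"rotation":[0.0,0.0,0.0]},{"translation":[-0.158,0.001,0.052],"rotation":[0.0,0.0,0.0]}]
```

>>> drive_tool([
  {"translation":[0.119,-0.008,0.355],"rotation":[0,0,0]},
  {"translation":[0.118,-0.008,0.355],"rotation":[0,0,0]},
  {"translation":[0.119,-0.008,0.345],"rotation":[0,0,0]},
  {"translation":[0,0,0],"rotation":[0,0,0]},
])

```text
time: 6.6
eef_pos: [0.5135, -0.0382, 0.1693]
orientation: [[-0.899, 0.327, 0.291], [0.311, 0.945, -0.101], [-0.308, 0.0, -0.951]]
force: [-0.1, 0.5, -0.8]
gripper_width: 0.02
grip_force: 40.0
```

>>> drive_tool([
  {"translation":[-0.029,0.09,0.009],"rotation":[0,0,0]},
  {"translation":[-0.028,0.09,0.01],"rotation":[0,0,0]},
  {"translation":[-0.022,0.096,0.007],"rotation":[0,0,0]},
  {"translation":[-0.114,0.115,0.037],"rotation":[0,0,0]},
  {"translation":[-0.129,0.095,0.042],"rotation":[0,0,0]},
  {"translation":[-0.142,0.074,0.046],"rotation":[0,0,0]},
])

```text
time: 7.2
eef_pos: [0.5472, -0.0212, 0.1713]
orientation: [[-0.898, 0.328, 0.294], [0.312, 0.945, -0.104], [-0.311, -0.001, -0.95]]
force: [-0.0, -2.7, 0.1]
gripper_width: 0.0201
grip_force: 40.0
```

Run:
```python
from h import *
print(tipnow().round(4), np.round(status.read_state()["force"],1)); balls(("top","side"))
```

```text
[-0.0195  0.0497  0.0696] [-0.  -2.7  0.1]
top [('S', 16, [-17, 68]), ('S', 27, [-8, 4]), ('S', 29, [-54, 1]), ('S', 29, [-36, -44]), ('B', 49, [11, 50]), ('B', 60, [8, -50])]
side [('S', 33, [-6, 10]), ('S', 31, [-52, 7]), ('S', 19, [-32, -36]), ('B', 85, [19, 54]), ('B', 87, [12, -44])]
```

Run:
```python
from h import *
path([(-22,38),(-40,36)]+arc(60,133,86,7),.0095)
```

```text
[{"translation":[0.026,-0.119,-0.004],"rotation":[0.0,0.0,0.0]},{"translation":[0.026,-0.119,-0.004],"rotation":[0.0,0.001,0.0]},{"translation":[0.171,-0.02,-0.055],"rotation":[0.0,0.0,0.0]},{"translation":[0.172,-0.02,-0.056],"rotation":[0.0,0.0,0.0]},{"translation":[0.017,0.158,-0.005],"rotation":[0.0,0.0,0.0]},{"translation":[-0.121,0.103,0.039],"rotation":[0.0,0.0,0.0]},{"translation":[-0.133,0.085,0.043],"rotation":[0.0,0.0,0.0]},{"translation":[-0.144,0.065,0.046],"rotation":[0.0,0.0,0.0]},{"translation":[-0.15,0.044,0.049],"rotation":[0.0,0.0,0.0]},{"translation":[-0.154,0.022,0.05],"rotation":[0.0,0.0,0.0]}]
[{"translation":[-0.156,0.0,0.051],"rotation":[0.0,0.0,0.0]}]
```

>>> drive_tool([
  {"translation":[0.026,-0.119,-0.004],"rotation":[0,0,0]},
  {"translation":[0.026,-0.119,-0.004],"rotation":[0,0,0]},
  {"translation":[0.171,-0.02,-0.055],"rotation":[0,0,0]},
  {"translation":[0.172,-0.02,-0.056],"rotation":[0,0,0]},
  {"translation":[0.017,0.158,-0.005],"rotation":[0,0,0]},
  {"translation":[-0.121,0.103,0.039],"rotation":[0,0,0]},
  {"translation":[-0.133,0.085,0.043],"rotation":[0,0,0]},
  {"translation":[-0.144,0.065,0.046],"rotation":[0,0,0]},
])

```text
time: 8.1
eef_pos: [0.5467, -0.0166, 0.1698]
orientation: [[-0.9, 0.329, 0.287], [0.311, 0.944, -0.109], [-0.307, -0.008, -0.952]]
force: [-5.8, -11.7, 1.2]
gripper_width: 0.0207
grip_force: 40.4
```

Run:
```python
from h import *
print(tipnow().round(4), np.round(status.read_state()["force"],1)); balls(("top","side"))
```

```text
[-0.0219  0.0531  0.0677] [ -5.8 -11.7   1.2]
top [('S', 22, [-9, 69]), ('S', 27, [-8, 4]), ('S', 29, [-36, -44]), ('S', 26, [-55, 1]), ('B', 28, [14, 59]), ('B', 60, [8, -50])]
side [('S', 8, [-1, 79]), ('S', 29, [-7, 9]), ('S', 32, [-53, 7]), ('S', 19, [-32, -36]), ('B', 82, [19, 60]), ('B', 86, [12, -44])]
```

Run:
```python
from h import *
path([(-25,40),(-8,30)],.012)
```

```text
[{"translation":[0.034,-0.138,-0.023],"rotation":[-0.001,0.0,0.0]},{"translation":[0.033,-0.139,-0.024],"rotation":[-0.002,-0.001,0.001]},{"translation":[-0.162,-0.1,0.053],"rotation":[0.0,0.0,0.0]},{"translation":[-0.161,-0.1,0.053],"rotation":[0.0,0.0,0.0]}]
```

>>> drive_tool([
  {"translation":[0.034,-0.138,-0.023],"rotation":[-0.001,0,0]},
  {"translation":[0.033,-0.139,-0.024],"rotation":[-0.002,0,0]},
  {"translation":[-0.162,-0.1,0.053],"rotation":[0,0,0]},
  {"translation":[-0.161,-0.1,0.053],"rotation":[0,0,0]},
  {"translation":[0,0,0],"rotation":[0,0,0]},
])

```text
time: 8.7
eef_pos: [0.5535, -0.0418, 0.1718]
orientation: [[-0.897, 0.327, 0.297], [0.313, 0.945, -0.093], [-0.311, 0.01, -0.95]]
force: [0.2, 0.3, -0.4]
gripper_width: 0.02
grip_force: 40.0
```

```bash
cat >> h.py <<'E'
def show(fn):
    s=status.read_state(); t=tipnow(); tip=stn(*t); out=[]
    print("t",round(s["time"],2),"tip",(t*1000).round(1),"F",np.round(s["force"],1),"w",round(s["gripper_width"],4)); a=np.linspace(0,6.28,40)
    for n in("top","side"):
        im=imaging.grab_frame(n); cm=P(n); c=proj(cm,stn(0,0,.055))[0]; x,y=int(c[0])-48,int(c[1])-48
        V=cv2.resize(im[y:y+96,x:x+96],None,fx=4.1,fy=4.1,interpolation=cv2.INTER_CUBIC)
        q=((proj(cm,[tip+.012*np.array([np.cos(b),np.sin(b),0]) for b in a])-[x,y]+.5)*4.1).round().astype(np.int32); cv2.polylines(V,[q],True,(255,0,255),1)
        out.append(V)
    cv2.imwrite(f"pics/{fn}.png",cv2.cvtColor(np.hstack(out),cv2.COLOR_RGB2BGR)); balls(("top","side"))
E
python3 - <<'E'
from h import *
show("s2")
E
```

```text
t 8.7 tip [-6.8 33.6 70.2] F [ 0.2  0.3 -0.4] w 0.02
top [('S', 21, [-9, 69]), ('S', 28, [-7, 4]), ('S', 29, [-36, -44]), ('B', 29, [14, 59]), ('B', 60, [8, -50])]
side [('S', 36, [-6, 11]), ('S', 13, [-53, 3]), ('S', 19, [-32, -36]), ('B', 66, [22, 62]), ('B', 87, [12, -44])]
```

View pics/s2.png

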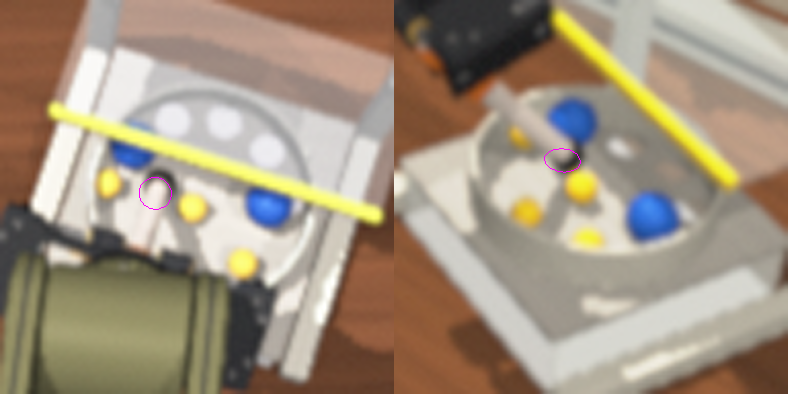

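The tip's black ball sits about 3 mm further forward than I computed, so the rod has pivoted slightly in the grip. B0 is near (18,58), partly in the left hole, with S1 behind it at (-9,69). I'll move B0 on along the wall directly.

```bash
cat >> h.py <<'E'
TIP=TIP+RS.T@(stn(.003,0,0)-stn(0,0,0))
E
python3 - <<'E'
from h import *
path([(-12,42),(-8,47),(14,51),(30,44)],.007,z=.070)
E
```

```text
[{"translation":[0.061,0.09,-0.025],"rotation":[0.002,0.0,0.0]},{"translation":[0.061,0.089,-0.025],"rotation":[0.001,0.0,0.0]},{"translation":[-0.076,0.1,0.025],"rotation":[0.0,0.0,0.0]},{"translation":[-0.105,0.02,0.034],"rotation":[0.0,0.0,0.0]},{"translation":[-0.104,0.02,0.034],"rotation":[0.0,0.0,0.0]},{"translation":[-0.105,0.02,0.034],"rotation":[0.0,0.0,0.0]},{"translation":[-0.105,0.02,0.035],"rotation":[0.0,0.0,0.0]},{"translation":[-0.101,-0.047,0.033],"rotation":[0.0,0.0,0.0]},{"translation":[-0.102,-0.046,0.033],"rotation":[0.0,0.0,0.0]},{"translation":[-0.101,-0.047,0.033],"rotation":[0.0,0.0,0.0]}]
```

>>> drive_tool([
  {"translation":[0.061,0.09,-0.025],"rotation":[0.001,0,0]},
  {"translation":[0.061,0.089,-0.025],"rotation":[0.001,0,0]},
  {"translation":[-0.076,0.1,0.025],"rotation":[0,0,0]},
  {"translation":[-0.105,0.02,0.034],"rotation":[0,0,0]},
  {"translation":[-0.104,0.02,0.034],"rotation":[0,0,0]},
  {"translation":[-0.105,0.02,0.034],"rotation":[0,0,0]},
  {"translation":[-0.105,0.02,0.035],"rotation":[0,0,0]},
])

```text
time: 9.6
eef_pos: [0.5778, -0.0304, 0.1724]
orientation: [[-0.897, 0.327, 0.296], [0.312, 0.945, -0.098], [-0.312, 0.004, -0.95]]
force: [0.3, -0.1, -0.4]
gripper_width: 0.02
grip_force: 40.0
```

>>> drive_tool([
  {"translation":[-0.101,-0.047,0.033],"rotation":[0,0,0]},
  {"translation":[-0.102,-0.046,0.033],"rotation":[0,0,0]},
  {"translation":[-0.101,-0.047,0.033],"rotation":[0,0,0]},
])

```text
time: 9.9
eef_pos: [0.5899, -0.0426, 0.172]
orientation: [[-0.898, 0.328, 0.294], [0.312, 0.945, -0.098], [-0.31, 0.004, -0.951]]
force: [0.6, 0.1, -0.9]
gripper_width: 0.0198
grip_force: 40.0
```

Run:
```python
from h import *
show("s3")
```

```text
t 9.9 tip [30.7 44.1 70.3] F [ 0.6  0.1 -0.9] w 0.0198
top [('B', 63, [8, -50])]
side [('S', 28, [-8, 77]), ('S', 25, [-5, 9]), ('S', 13, [-53, 3]), ('S', 7, [-31, -37]), ('B', 48, [55, 19]), ('B', 87, [12, -44])]
```

View pics/s3.png

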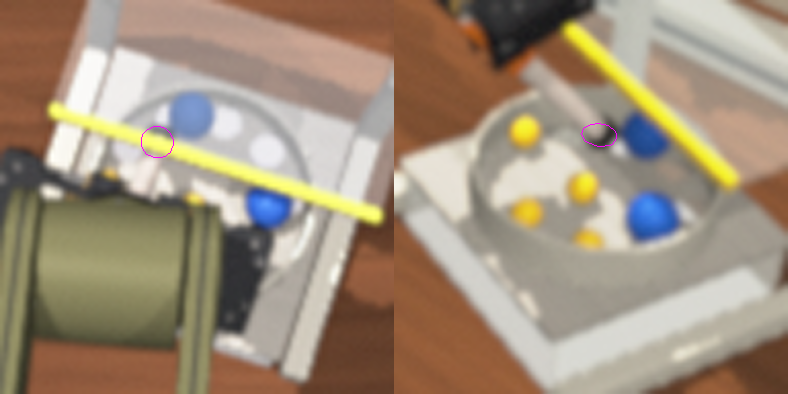

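Run:
```python
from h import *
a=path([(0,34),(-32,40)],.02,z=.070)
print("sweep"); plan([(at(x/1e3,y/1e3,.070),RS,.0075) for x,y in arc(62,126,84,7)],a)
```

```text
[{"translation":[0.287,-0.096,-0.093],"rotation":[0.001,0.0,0.0]},{"translation":[0.287,-0.096,-0.093],"rotation":[0.0,0.0,0.0]},{"translation":[0.304,0.06,-0.099],"rotation":[0.0,0.0,0.0]},{"translation":[0.304,0.06,-0.1],"rotation":[0.0,0.0,0.0]}]
sweep
[{"translation":[0.042,0.102,-0.014],"rotation":[0.0,0.0,0.0]},{"translation":[0.043,0.101,-0.013],"rotation":[0.0,0.0,0.0]},{"translation":[-0.121,0.081,0.04],"rotation":[0.0,0.0,0.0]},{"translation":[-0.13,0.066,0.042],"rotation":[0.0,0.0,0.0]},{"translation":[-0.137,0.048,0.045],"rotation":[0.0,0.0,0.0]},{"translation":[-0.141,0.03,0.046],"rotation":[0.0,0.0,0.0]},{"translation":[-0.143,0.012,0.046],"rotation":[0.0,0.0,0.0]},{"translation":[-0.144,-0.007,0.047],"rotation":[0.0,0.0,0.0]}]
```

>>> drive_tool([
  {"translation":[0.287,-0.096,-0.093],"rotation":[0.001,0,0]},
  {"translation":[0.287,-0.096,-0.093],"rotation":[0,0,0]},
  {"translation":[0.304,0.06,-0.099],"rotation":[0,0,0]},
  {"translation":[0.304,0.06,-0.1],"rotation":[0,0,0]},
  {"translation":[0.042,0.102,-0.014],"rotation":[0,0,0]},
  {"translation":[0.043,0.101,-0.013],"rotation":[0,0,0]},
  {"translation":[0,0,0],"rotation":[0,0,0]},
])

```text
time: 10.8
eef_pos: [0.5292, -0.0136, 0.1722]
orientation: [[-0.898, 0.328, 0.294], [0.312, 0.945, -0.101], [-0.311, 0.001, -0.95]]
force: [-1.0, -0.1, -0.1]
gripper_width: 0.0198
grip_force: 40.0
```

>>> drive_tool([
  {"translation":[-0.121,0.081,0.04],"rotation":[0,0,0]},
  {"translation":[-0.13,0.066,0.042],"rotation":[0,0,0]},
  {"translation":[-0.137,0.048,0.045],"rotation":[0,0,0]},
  {"translation":[-0.141,0.03,0.046],"rotation":[0,0,0]},
  {"translation":[-0.143,0.012,0.046],"rotation":[0,0,0]},
])

```text
time: 11.3
eef_pos: [0.5668, -0.0148, 0.1718]
orientation: [[-0.898, 0.328, 0.293], [0.312, 0.945, -0.101], [-0.31, 0.0, -0.951]]
force: [-0.3, -0.8, -0.2]
gripper_width: 0.0199
grip_force: 40.0
```

```bash
sed -i 's/^Y=.*/Y=((20,110,110),(35,255,255)); B=((104,110,50),(125,255,255)); O=((3,150,120),(16,255,255))/' h.py
cat >> h.py <<'E'
def st():
    s=status.read_state(); print("t",round(s["time"],2),"tip",(tipnow()*1000).round(1),"F",np.round(s["force"],1)); balls(("top","side"))
E
python3 - <<'E'
from h import *
st()
E
```

```text
t 11.3 tip [-0.3 62.4 70. ] F [-0.3 -0.8 -0.2]
top [('S', 31, [-8, 3]), ('S', 37, [-37, -45]), ('B', 74, [8, -49])]
side [('S', 44, [-8, 7]), ('S', 41, [-53, 5]), ('S', 23, [-33, -36]), ('B', 58, [55, 16]), ('B', 108, [12, -43])]
```

```bash
cat >> h.py <<'E'
RN=tool(SYAW,12)
def rpath(pts,step,R=RN,start=None,z=.070): return plan([(at(q[0]/1e3,q[1]/1e3,(q[2]/1e3 if len(q)>2 else z),R),R,step) for q in pts],start)
E
python3 - <<'E'
from h import *
a=rpath([(5,61),(-5,50,85),(-46,-20,100),(-46,-21,70)],.03)
print("sweep"); a=rpath([(-49,-8),(-54,4)],.007,start=a); print("arc"); rpath(arc(61,168,87,11),.0095,start=a)
E
```

```text
[{"translation":[-0.37,-0.02,-0.07],"rotation":[0.0,0.034,0.0]},{"translation":[0.14,-0.22,-0.33],"rotation":[0.0,0.0,0.0]},{"translation":[0.25,-0.47,-0.15],"rotation":[0.0,0.0,0.0]},{"translation":[0.24,-0.47,-0.16],"rotation":[0.0,0.0,0.0]},{"translation":[0.25,-0.46,-0.15],"rotation":[0.0,0.0,0.0]},{"translation":[0.12,-0.02,0.58],"rotation":[0.0,0.0,0.0]}]
sweep
[{"translation":[0.03,0.128,-0.004],"rotation":[0.0,0.0,0.0]},{"translation":[0.03,0.129,-0.005],"rotation":[0.0,0.0,0.0]},{"translation":[0.049,0.12,-0.01],"rotation":[0.0,0.0,0.0]},{"translation":[0.048,0.12,-0.011],"rotation":[0.0,0.0,0.0]}]
arc
[{"translation":[0.056,0.087,-0.011],"rotation":[0.0,0.0,0.0]},{"translation":[0.055,0.086,-0.012],"rotation":[0.0,0.0,0.0]},{"translation":[-0.046,0.166,0.01],"rotation":[0.0,0.0,0.0]},{"translation":[-0.069,0.157,0.015],"rotation":[0.0,0.0,0.0]},{"translation":[-0.09,0.146,0.019],"rotation":[0.0,0.0,0.0]},{"translation":[-0.109,0.131,0.023],"rotation":[0.0,0.0,0.0]},{"translation":[-0.126,0.115,0.027],"rotation":[0.0,0.0,0.0]},{"translation":[-0.141,0.095,0.029],"rotation":[0.0,0.0,0.0]},{"translation":[-0.152,0.073,0.033],"rotation":[0.0,0.0,0.0]},{"translation":[-0.162,0.052,0.034],"rotation":[0.0,0.0,0.0]}]
[{"translation":[-0.166,0.027,0.035],"rotation":[0.0,0.0,0.0]},{"translation":[-0.169,0.003,0.036],"rotation":[0.0,0.0,0.0]}]
```

>>> drive_tool([
  {"translation":[-0.37,-0.02,-0.07],"rotation":[0,0.034,0]},
  {"translation":[0.14,-0.22,-0.33],"rotation":[0,0,0]},
  {"translation":[0.25,-0.47,-0.15],"rotation":[0,0,0]},
  {"translation":[0.24,-0.47,-0.16],"rotation":[0,0,0]},
  {"translation":[0.25,-0.46,-0.15],"rotation":[0,0,0]},
  {"translation":[0.06,-0.01,0.29],"rotation":[0,0,0]},
  {"translation":[0.06,-0.01,0.28],"rotation":[0,0,0]},
  {"translation":[0,0,0],"rotation":[0,0,0]},
])

```text
time: 12.2
eef_pos: [0.5041, -0.0808, 0.1774]
orientation: [[-0.925, 0.328, 0.19], [0.322, 0.945, -0.066], [-0.201, 0.0, -0.98]]
force: [-0.6, -0.2, -0.9]
gripper_width: 0.0198
grip_force: 40.0
```

Run:
```python
from h import *
st()
```

```text
t 12.2 tip [-49.8 -20.6  66.1] F [-0.6 -0.2 -0.9]
top [('S', 31, [-8, 3]), ('S', 34, [-54, 0]), ('S', 38, [-37, -45]), ('B', 74, [8, -49])]
side [('S', 46, [-8, 6]), ('S', 33, [-54, 4]), ('S', 19, [-33, -36]), ('B', 58, [55, 16]), ('B', 108, [12, -43])]
```

Run:
```python
from h import *
rpath([(-48,-18,70),(-50,-8),(-54,4)]+arc(61,166,87,10),.0095)
```

```text
[{"translation":[0.004,0.046,-0.018],"rotation":[0.0,-0.001,0.0]},{"translation":[0.02,0.1,-0.004],"rotation":[0.0,0.0,0.0]},{"translation":[0.019,0.1,-0.004],"rotation":[0.0,0.0,0.0]},{"translation":[0.039,0.12,-0.008],"rotation":[0.0,0.0,0.0]},{"translation":[0.039,0.12,-0.009],"rotation":[0.0,0.0,0.0]},{"translation":[0.051,0.108,-0.011],"rotation":[0.0,0.0,0.0]},{"translation":[0.051,0.107,-0.01],"rotation":[0.0,0.0,0.0]},{"translation":[-0.058,0.178,0.012],"rotation":[0.0,0.0,0.0]},{"translation":[-0.084,0.166,0.018],"rotation":[0.0,0.0,0.0]},{"translation":[-0.107,0.151,0.023],"rotation":[0.0,0.0,0.0]}]
[{"translation":[-0.129,0.132,0.027],"rotation":[0.0,0.0,0.0]},{"translation":[-0.147,0.111,0.031],"rotation":[0.0,0.0,0.0]},{"translation":[-0.161,0.087,0.035],"rotation":[0.0,0.0,0.0]},{"translation":[-0.173,0.06,0.036],"rotation":[0.0,0.0,0.0]},{"translation":[-0.18,0.033,0.038],"rotation":[0.0,0.0,0.0]},{"translation":[-0.183,0.004,0.039],"rotation":[0.0,0.0,0.0]}]
```

>>> drive_tool([
  {"translation":[0.004,0.046,-0.018],"rotation":[0,0,0]},
  {"translation":[0.02,0.1,-0.004],"rotation":[0,0,0]},
  {"translation":[0.019,0.1,-0.004],"rotation":[0,0,0]},
  {"translation":[0.039,0.12,-0.008],"rotation":[0,0,0]},
  {"translation":[0.039,0.12,-0.009],"rotation":[0,0,0]},
])

```text
time: 12.8
eef_pos: [0.508, -0.0558, 0.1824]
orientation: [[-0.924, 0.328, 0.196], [0.321, 0.945, -0.067], [-0.207, 0.001, -0.978]]
force: [-0.8, 0.1, -0.5]
gripper_width: 0.02
grip_force: 40.0
```

Run:
```python
from h import *
st(); s=status.read_state(); print(np.round(s["orientation"],3)[2],RN[2].round(3))
rpath(arc(61,164,87,10),.0095)
```

```text
t 12.8 tip [-53.6   4.3  71.7] F [-0.8  0.1 -0.5]
top [('S', 31, [-8, 3]), ('S', 32, [-37, -48]), ('S', 17, [-66, 14]), ('B', 74, [8, -49])]
side [('S', 45, [-8, 7]), ('S', 28, [-59, 17]), ('S', 15, [-32, -38]), ('B', 58, [55, 16]), ('B', 108, [12, -43])]
[-0.207  0.001 -0.978] [-0.208 -0.    -0.978]
[{"translation":[0.051,0.125,0.005],"rotation":[0.0,0.0,0.0]},{"translation":[0.051,0.124,0.006],"rotation":[0.0,0.0,0.0]},{"translation":[-0.062,0.171,0.013],"rotation":[0.0,0.0,0.0]},{"translation":[-0.086,0.159,0.018],"rotation":[0.0,0.0,0.0]},{"translation":[-0.108,0.144,0.023],"rotation":[0.0,0.0,0.0]},{"translation":[-0.128,0.127,0.028],"rotation":[0.0,0.0,0.0]},{"translation":[-0.145,0.105,0.03],"rotation":[0.0,0.0,0.0]},{"translation":[-0.159,0.082,0.034],"rotation":[0.0,0.0,0.0]},{"translation":[-0.169,0.058,0.036],"rotation":[0.0,0.0,0.0]},{"translation":[-0.176,0.03,0.037],"rotation":[0.0,0.0,0.0]}]
[{"translation":[-0.178,0.004,0.038],"rotation":[0.0,0.0,0.0]}]
```

Run:
```python
from h import *
rpath([(-46,-4),(-55,-14)]+arc(62,188,88,12),.0115)
```

```text
[{"translation":[-0.144,-0.168,0.063],"rotation":[0.0,0.0,0.0]},{"translation":[0.088,-0.1,-0.019],"rotation":[0.0,0.0,0.0]},{"translation":[0.088,-0.099,-0.019],"rotation":[0.0,0.0,0.0]},{"translation":[0.125,0.107,-0.026],"rotation":[0.0,0.0,0.0]},{"translation":[0.011,0.197,-0.002],"rotation":[0.0,0.0,0.0]},{"translation":[-0.019,0.195,0.004],"rotation":[0.0,0.0,0.0]},{"translation":[-0.049,0.19,0.01],"rotation":[0.0,0.0,0.0]},{"translation":[-0.078,0.18,0.017],"rotation":[0.0,0.0,0.0]},{"translation":[-0.105,0.165,0.022],"rotation":[0.0,0.0,0.0]},{"translation":[-0.128,0.145,0.028],"rotation":[0.0,0.0,0.0]}]
[{"translation":[-0.15,0.124,0.031],"rotation":[0.0,0.0,0.0]},{"translation":[-0.167,0.097,0.036],"rotation":[0.0,0.0,0.0]},{"translation":[-0.18,0.069,0.038],"rotation":[0.0,0.0,0.0]},{"translation":[-0.189,0.04,0.04],"rotation":[0.0,0.0,0.0]},{"translation":[-0.192,0.008,0.041],"rotation":[0.0,0.0,0.0]}]
```

>>> drive_tool([
  {"translation":[-0.144,-0.168,0.063],"rotation":[0,0,0]},
  {"translation":[0.088,-0.1,-0.019],"rotation":[0,0,0]},
  {"translation":[0.088,-0.099,-0.019],"rotation":[0,0,0]},
  {"translation":[0.125,0.107,-0.026],"rotation":[0,0,0]},
  {"translation":[0.011,0.197,-0.002],"rotation":[0,0,0]},
  {"translation":[-0.019,0.195,0.004],"rotation":[0,0,0]},
  {"translation":[-0.049,0.19,0.01],"rotation":[0,0,0]},
])

```text
time: 13.6
eef_pos: [0.5102, -0.0393, 0.1818]
orientation: [[-0.923, 0.328, 0.2], [0.32, 0.945, -0.069], [-0.211, 0.0, -0.977]]
force: [2.2, -1.3, 1.0]
gripper_width: 0.0196
grip_force: 40.0
```

Run:
```python
from h import *
st()
```

```text
t 13.6 tip [-56.6  20.6  71.4] F [ 2.2 -1.3  1. ]
top [('S', 31, [-8, 3]), ('S', 32, [-37, -48]), ('S', 4, [-63, 30]), ('B', 74, [8, -49])]
side [('S', 45, [-8, 7]), ('S', 26, [-61, 30]), ('S', 15, [-32, -38]), ('B', 58, [55, 16]), ('B', 108, [12, -43])]
```

```bash
cat >> h.py <<'E'
def tipsee():
    t=tipnow(); obs=[]
    for n in("top","side"):
        im=imaging.grab_frame(n); cm=P(n); u=proj(cm,stn(*t))[0]; x,y=u.round().astype(int)
        a=im[y-12:y+13,x-12:x+13].astype(int); m=(a.max(2)<75).astype(np.uint8)
        print(n,"pred",u.round(1),[(b[0],(b[1]+[x-12,y-12]).round(1).tolist()) for b in blobs(m,5)])
        print([(round(r["conf"],2),np.round(r["bbox"]).tolist()) for r in search_frame(n,"rod_tip")[:2]],[(round(r["conf"],2),np.round(r["bbox"]).tolist()) for r in search_frame(n,"rod")[:2]])
E
python3 - <<'E'
from h import *
tipsee()
E
```

```text
top pred [286.1 166. ] []
[(0.42, [282.0, 159.0, 10.0, 17.0])] [(0.4, [285.0, 158.0, 6.0, 16.0])]
side pred [304.8 216.3] [([14, 10, 4, 4, 7], [308.7, 215.6])]
[(0.82, [272.0, 183.0, 37.0, 35.0])] [(0.72, [270.0, 187.0, 41.0, 29.0]), (0.69, [278.0, 291.0, 58.0, 63.0])]
```

>>> drive_tool([
  {"translation":[-0.2,0,0],"rotation":[0,0,0]},
  {"translation":[-0.1,0,-0.4],"rotation":[0,0,0]},
  {"translation":[-0.1,0,-0.5],"rotation":[0,0,0]},
  {"translation":[0,0,0],"rotation":[0,0,0]},
  {"translation":[0,0,0],"rotation":[0,0,0]},
], newtons=60)

```text
time: 14.5
eef_pos: [0.5179, -0.0431, 0.2278]
orientation: [[-0.924, 0.329, 0.194], [0.322, 0.944, -0.067], [-0.205, 0.001, -0.979]]
force: [0.0, -0.0, -0.7]
gripper_width: 0.0199
grip_force: 60.0
```

Run:
```python
from h import *
tipsee(); st()
t=tipnow()
for n in("top","side"):
    im=imaging.grab_frame(n); u=proj(P(n),stn(*t))[0].round().astype(int)
    g=im[u[1]-14:u[1]+10,u[0]-12:u[0]+14].max(2); print("\n".join("".join("%4d"%v for v in r) for r in g[::1]))
    np.save(n+"3.npy",im)
```

```text
top pred [288.6 160.7] []
[] []
side pred [308.9 203. ] [([13, 9, 5, 5, 9], [312.4, 202.4])]
[(0.85, [276.0, 166.0, 37.0, 37.0])] [(0.84, [277.0, 167.0, 38.0, 36.0])]
t 14.8 tip [-49.   19.5 116.4] F [-0.5 -0.4 -0.5]
top [('S', 34, [-9, 4]), ('S', 17, [-33, -46]), ('B', 74, [8, -49])]
side [('S', 45, [-8, 7]), ('S', 15, [-61, 31]), ('S', 19, [-32, -36]), ('B', 58, [55, 16]), ('B', 108, [12, -43])]
 172 207 236 242 242 242 241 241 241 242 242 242 243 243 244 244 244 241 241 241 238 226 214 192 183 181
 170 219 237 242 243 243 242 241 241 241 240 241 241 242 242 241 240 239 240 242 242 240 237 225 219 212
 167 220 232 237 241 243 243 243 243 242 241 241 240 241 239 236 232 230 232 237 240 240 241 240 241 238
 166 219 228 232 237 241 242 242 242 242 243 243 242 240 236 229 226 231 237 242 244 241 238 240 243 243
 167 216 228 227 232 238 241 241 242 242 243 243 243 240 233 227 229 241 249 251 251 248 239 231 238 242
 165 215 227 226 228 234 239 241 241 241 242 242 241 235 229 228 234 248 252 253 252 251 244 219 222 236
 167 217 227 225 227 233 238 240 241 241 242 239 227 210 199 212 232 
[... 3640 characters left out ...]
32 131 136 145 155 171 190 214 223 228 229 229 226 222 211 187 170 160
 192 151 143 140 136 134 132 131 131 135 149 167 182 197 214 224 229 229 229 230 231 229 224 211 185 165
 194 153 149 149 145 141 137 135 137 151 173 192 204 210 218 225 229 229 229 229 230 230 230 224 210 185
 194 155 152 153 152 151 151 154 161 178 197 207 210 215 220 226 229 229 229 228 228 230 231 230 225 211
 200 163 154 157 155 156 171 187 197 205 213 215 216 219 223 227 228 229 229 229 228 228 230 231 231 227
 210 173 158 156 157 167 194 217 220 221 222 221 221 223 226 227 227 228 230 229 229 228 230 233 236 237
 215 183 162 159 159 176 210 224 226 227 226 227 227 226 227 227 227 228 229 229 229 229 232 239 242 243
```

Run:
```python
from h import *
x,r=tri([(P("top"),(290.2,157.8)),(P("side"),(311.5,199.8))]); print(x,r,tostn(x),tipnow())
s=status.read_state(); R=np.array(s["orientation"]);p=np.array(s["eef_pos"]); t=R.T@(x-p); print("tip tool",t.round(4),TIP.round(4), "dist from grasp", np.linalg.norm(t+[0,0,.019]),np.linalg.norm(TIP+[0,0,.019]))
```

```text
[ 0.5978903  -0.0713915   0.12659104] [[-0.1, 0.1], [0.2, -0.0]] [-0.04181055  0.01816903] [-0.04822724  0.01964839  0.11777928]
tip tool [-0.0617 -0.0006  0.1172] [-0.0536  0.0009  0.1245] dist from grasp 0.14953292774078536 0.15319519030519266
```

```bash
cat >> h.py <<'E'
TIP=np.array([-.0605,-.0004,.1198]); RN=tool(SYAW,7); RS=tool(SYAW,15)
E
python3 - <<'E'
from h import *
print(tipnow())
rpath([(-55,-6,105),(-59,-4,69)],.02,RN); 
a=(at(-.059,-.004,.069,RN),RN); print("arc"); rpath(arc(62,178,87,11),.011,RN,a,.069)
E
```

```text
[-0.04240671  0.01834773  0.12383925]
[{"translation":[0.057,-0.243,0.111],"rotation":[0.0,0.014,0.0]},{"translation":[0.052,-0.242,0.113],"rotation":[0.0,0.013,0.0]},{"translation":[0.084,0.02,0.352],"rotation":[0.0,0.0,0.0]},{"translation":[0.084,0.019,0.352],"rotation":[0.0,0.0,0.0]}]
arc
[{"translation":[0.059,0.123,-0.007],"rotation":[0.0,0.0,0.0]},{"translation":[-0.022,0.196,0.003],"rotation":[0.0,0.0,0.0]},{"translation":[-0.053,0.189,0.006],"rotation":[0.0,0.0,0.0]},{"translation":[-0.082,0.179,0.01],"rotation":[0.0,0.0,0.0]},{"translation":[-0.109,0.163,0.013],"rotation":[0.0,0.0,0.0]},{"translation":[-0.133,0.144,0.017],"rotation":[0.0,0.0,0.0]},{"translation":[-0.154,0.121,0.019],"rotation":[0.0,0.0,0.0]},{"translation":[-0.171,0.095,0.021],"rotation":[0.0,0.0,0.0]},{"translation":[-0.184,0.067,0.022],"rotation":[0.0,0.0,0.0]},{"translation":[-0.191,0.036,0.024],"rotation":[0.0,0.0,0.0]}]
[{"translation":[-0.196,0.005,0.024],"rotation":[0.0,0.0,0.0]}]
```

>>> drive_tool([
  {"translation":[0.057,-0.243,0.111],"rotation":[0,0.014,0]},
  {"translation":[0.052,-0.242,0.113],"rotation":[0,0.013,0]},
  {"translation":[0.084,0.02,0.352],"rotation":[0,0,0]},
  {"translation":[0.084,0.019,0.352],"rotation":[0,0,0]},
  {"translation":[0,0,0],"rotation":[0,0,0]},
])

```text
time: 15.5
eef_pos: [0.5036, -0.0618, 0.1795]
orientation: [[-0.937, 0.329, 0.115], [0.326, 0.944, -0.04], [-0.122, 0.0, -0.993]]
force: [0.0, 0.0, -0.9]
gripper_width: 0.0196
grip_force: 60.0
```

>>> drive_tool([
  {"translation":[0.059,0.123,-0.007],"rotation":[0,0,0]},
  {"translation":[-0.022,0.196,0.003],"rotation":[0,0,0]},
  {"translation":[-0.053,0.189,0.006],"rotation":[0,0,0]},
  {"translation":[-0.082,0.179,0.01],"rotation":[0,0,0]},
])

```text
time: 15.9
eef_pos: [0.5232, -0.033, 0.1841]
orientation: [[-0.936, 0.329, 0.125], [0.325, 0.944, -0.048], [-0.134, -0.004, -0.991]]
force: [2.2, -8.1, 2.8]
gripper_width: 0.0197
grip_force: 60.0
```

Run:
```python
from h import *
st()
```

```text
t 15.9 tip [-49.   29.   73.5] F [ 2.2 -8.1  2.8]
top [('S', 31, [-8, 3]), ('S', 24, [-36, -50]), ('B', 74, [8, -49])]
side [('S', 31, [-54, 50]), ('S', 44, [-8, 7]), ('S', 15, [-32, -38]), ('B', 58, [55, 16]), ('B', 108, [12, -43])]
```

Run:
```python
from h import *
rpath([(-52,16)]+arc(65.5,163,87,10),.0115,RN,None,.069)
```

```text
[{"translation":[0.01,-0.149,0.029],"rotation":[0.0,0.001,0.0]},{"translation":[0.009,-0.149,0.03],"rotation":[0.0,0.002,0.0]},{"translation":[0.212,0.063,-0.026],"rotation":[0.0,0.0,0.0]},{"translation":[-0.07,0.18,0.008],"rotation":[0.0,0.0,0.0]},{"translation":[-0.095,0.167,0.012],"rotation":[0.0,0.0,0.0]},{"translation":[-0.118,0.152,0.014],"rotation":[0.0,0.0,0.0]},{"translation":[-0.14,0.132,0.017],"rotation":[0.0,0.0,0.0]},{"translation":[-0.157,0.111,0.019],"rotation":[0.0,0.0,0.0]},{"translation":[-0.171,0.086,0.021],"rotation":[0.0,0.0,0.0]},{"translation":[-0.182,0.059,0.022],"rotation":[0.0,0.0,0.0]}]
[{"translation":[-0.189,0.033,0.023],"rotation":[0.0,0.0,0.0]},{"translation":[-0.191,0.003,0.023],"rotation":[0.0,0.0,0.0]}]
```

>>> drive_tool([
  {"translation":[0.01,-0.149,0.029],"rotation":[0,0.001,0]},
  {"translation":[0.009,-0.149,0.03],"rotation":[0,0.002,0]},
  {"translation":[0,0,0],"rotation":[0,0,0]},
])

```text
time: 16.3
eef_pos: [0.5151, -0.0454, 0.1788]
orientation: [[-0.938, 0.329, 0.11], [0.327, 0.944, -0.037], [-0.116, 0.001, -0.993]]
force: [-1.0, -0.0, 3.1]
gripper_width: 0.0198
grip_force: 60.0
```

Run:
```python
from h import *
st(); tipsee()
rpath(arc(65.5,166,87,10),.011,RN,None,.069)
```

```text
t 16.3 tip [-54.5  15.2  66.8] F [-1.  -0.   3.1]
top [('S', 31, [-8, 3]), ('B', 74, [8, -49])]
side [('S', 45, [-8, 7]), ('S', 15, [-32, -38]), ('B', 58, [55, 16]), ('B', 108, [12, -43])]
top pred [288.2 166.3] []
[] [(0.62, [338.0, 204.0, 21.0, 66.0])]
side pred [306.5 218.7] [([11, 11, 5, 3, 7], [308.4, 219.4])]
[(0.52, [277.0, 182.0, 30.0, 41.0]), (0.24, [204.0, 163.0, 50.0, 45.0])] [(0.64, [278.0, 183.0, 36.0, 38.0]), (0.28, [201.0, 159.0, 57.0, 50.0])]
[{"translation":[0.188,0.012,-0.059],"rotation":[0.0,-0.002,0.0]},{"translation":[-0.063,0.19,0.008],"rotation":[0.0,0.0,0.0]},{"translation":[-0.091,0.178,0.011],"rotation":[0.0,0.0,0.0]},{"translation":[-0.117,0.163,0.015],"rotation":[0.0,0.0,0.0]},{"translation":[-0.14,0.142,0.017],"rotation":[0.0,0.0,0.0]},{"translation":[-0.16,0.119,0.02],"rotation":[0.0,0.0,0.0]},{"translation":[-0.176,0.093,0.021],"rotation":[0.0,0.0,0.0]},{"translation":[-0.188,0.065,0.024],"rotation":[0.0,0.0,0.0]},{"translation":[-0.196,0.036,0.024],"rotation":[0.0,0.0,0.0]},{"translation":[-0.199,0.005,0.024],"rotation":[0.0,0.0,0.0]}]
```

>>> drive_tool([
  {"translation":[0,0,-0.3],"rotation":[0,0,0]},
  {"translation":[0.1,0,-0.5],"rotation":[0,0,0]},
  {"translation":[0.5,0,-0.5],"rotation":[0,0,0]},
  {"translation":[0.8,0,-0.4],"rotation":[0,0,0]},
  {"translation":[0.8,0,0],"rotation":[0,0,0]},
  {"translation":[0,0,0],"rotation":[0,0,0]},
])

```text
time: 17.3
eef_pos: [0.3988, -0.0044, 0.2491]
orientation: [[-0.939, 0.327, 0.107], [0.325, 0.945, -0.036], [-0.113, 0.001, -0.994]]
force: [0.1, -0.4, -1.0]
gripper_width: 0.0193
grip_force: 60.0
```

Run:
```python
from h import *
show("s4")
```

```text
t 17.3 tip [-178.3   15.8  136.9] F [ 0.1 -0.4 -1. ] w 0.0193
top [('S', 31, [-8, 3]), ('S', 26, [-48, 50]), ('S', 32, [-37, -48]), ('B', 74, [8, -49])]
side [('S', 42, [-49, 56]), ('S', 46, [-8, 7]), ('S', 16, [-32, -37]), ('B', 58, [55, 16]), ('B', 108, [12, -43])]
```

View pics/s4.png

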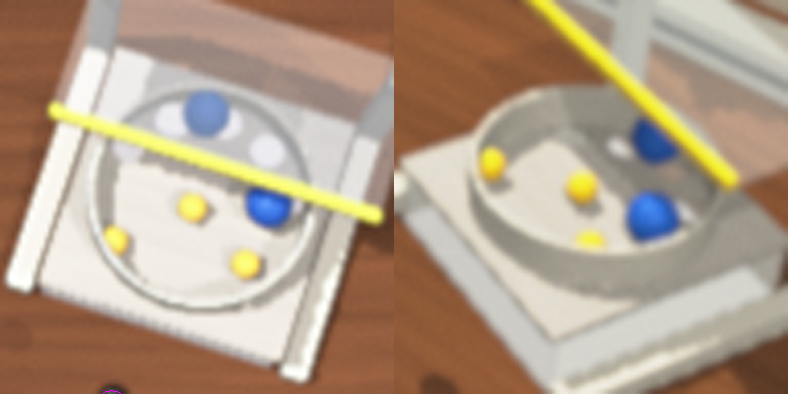

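The view shows four balls of interest. S1 has already dropped, S3 is on the wall at (-48,50), S0 at (-8,3) and S2 at (-37,-48). B0 sits between the 0° and +34° holes, and B1 is at (8,-49). I'll push S0 to the free -34° hole.

Run:
```python
from h import *
a=rpath([(-60,18,125),(-33,18,100),(-33,18,70)],.04,RS); a=(at(-.033,.018,.070),RS)
print("push"); d=np.array([.848,-.53]); p=np.array([-8,3])-26*d; rpath([p,p+35*d],.009,RS,a)
```

```text
[{"translation":[-0.63,0.02,0.24],"rotation":[0.0,-0.016,0.0]},{"translation":[-0.63,0.01,0.26],"rotation":[0.0,-0.016,0.0]},{"translation":[-0.6,0.02,0.3],"rotation":[0.0,-0.015,0.0]},{"translation":[-0.4,0.0,0.62],"rotation":[0.0,0.0,0.0]},{"translation":[0.16,0.0,0.58],"rotation":[0.0,0.0,0.0]}]
push
[{"translation":[-0.057,-0.024,0.015],"rotation":[0.0,0.0,0.0]},{"translation":[-0.143,-0.093,0.038],"rotation":[0.0,0.0,0.0]},{"translation":[-0.144,-0.093,0.039],"rotation":[0.0,0.0,0.0]},{"translation":[-0.143,-0.093,0.038],"rotation":[0.0,0.0,0.0]},{"translation":[-0.143,-0.092,0.039],"rotation":[0.0,0.0,0.0]}]
```

>>> drive_tool([
  {"translation":[-0.63,0.02,0.24],"rotation":[0,-0.016,0]},
  {"translation":[-0.63,0.01,0.26],"rotation":[0,-0.016,0]},
  {"translation":[-0.6,0.02,0.3],"rotation":[0,-0.015,0]},
  {"translation":[-0.4,0,0.62],"rotation":[0,0,0]},
  {"translation":[0.08,0,0.27],"rotation":[0,0,0]},
  {"translation":[0,0,0],"rotation":[0,0,0]},
])

```text
time: 18.1
eef_pos: [0.5198, -0.0446, 0.1822]
orientation: [[-0.914, 0.329, 0.236], [0.319, 0.944, -0.083], [-0.25, -0.001, -0.968]]
force: [0.0, -0.7, -0.8]
gripper_width: 0.02
grip_force: 60.0
```

Run:
```python
from h import *
st(); tipsee()
d=np.array([.848,-.53]); p=np.array([-8,3])-26*d; rpath([(p[0]-2,p[1]+1,70),p,p+35*d],.009,RS)
```

```text
t 18.1 tip [-35.7  17.2  81.4] F [ 0.  -0.7 -0.8]
top [('S', 34, [-9, 4]), ('S', 26, [-48, 50]), ('S', 32, [-37, -48]), ('B', 74, [8, -49])]
side [('S', 42, [-49, 55]), ('S', 46, [-8, 6]), ('S', 15, [-32, -38]), ('B', 58, [55, 16]), ('B', 108, [12, -43])]
top pred [289.9 158.3] []
[(0.43, [286.0, 153.0, 7.0, 19.0])] []
side pred [313.  210.5] [([14, 10, 3, 4, 6], [316.0, 209.5])]
[] [(0.49, [276.0, 180.0, 42.0, 33.0])]
[{"translation":[0.037,-0.003,0.176],"rotation":[0.0,0.0,0.0]},{"translation":[0.036,-0.004,0.175],"rotation":[0.0,0.001,0.0]},{"translation":[-0.038,-0.02,0.01],"rotation":[0.0,0.0,0.0]},{"translation":[-0.143,-0.093,0.038],"rotation":[0.0,0.0,0.0]},{"translation":[-0.144,-0.093,0.039],"rotation":[0.0,0.0,0.0]},{"translation":[-0.143,-0.092,0.038],"rotation":[0.0,0.0,0.0]},{"translation":[-0.144,-0.093,0.038],"rotation":[0.0,0.0,0.0]}]
```

>>> drive_tool([
  {"translation":[0.037,-0.003,0.176],"rotation":[0,0,0]},
  {"translation":[0.036,-0.004,0.175],"rotation":[0,0.001,0]},
  {"translation":[-0.038,-0.02,0.01],"rotation":[0,0,0]},
  {"translation":[-0.143,-0.093,0.038],"rotation":[0,0,0]},
  {"translation":[-0.144,-0.093,0.039],"rotation":[0,0,0]},
  {"translation":[-0.143,-0.092,0.038],"rotation":[0,0,0]},
  {"translation":[-0.144,-0.093,0.038],"rotation":[0,0,0]},
])

```text
time: 19.2
eef_pos: [0.5464, -0.075, 0.1687]
orientation: [[-0.913, 0.329, 0.242], [0.318, 0.944, -0.084], [-0.256, 0.0, -0.967]]
force: [-0.0, 0.4, -1.1]
gripper_width: 0.02
grip_force: 60.0
```

Run:
```python
from h import *
st()
```

```text
t 19.2 tip [-0.1 -2.5 68.4] F [-0.   0.4 -1.1]
top [('S', 20, [-33, -46]), ('B', 74, [8, -49])]
side [('S', 43, [-48, 56]), ('S', 22, [28, -9]), ('S', 21, [-30, -37]), ('B', 58, [55, 16]), ('B', 103, [11, -44])]
```

Run:
```python
from h import *
d=np.array([29,-25])/np.hypot(29,25); h=np.array([56,-37]); rpath([(0,5),(7,5),h-30*d,h-20*d],.009,RS)
```

```text
[{"translation":[0.001,0.155,-0.028],"rotation":[0.0,-0.001,0.0]},{"translation":[-0.135,0.0,0.037],"rotation":[0.0,0.0,0.0]},{"translation":[-0.127,-0.112,0.034],"rotation":[0.0,0.0,0.0]},{"translation":[-0.127,-0.112,0.034],"rotation":[0.0,0.0,0.0]},{"translation":[-0.127,-0.112,0.034],"rotation":[0.0,0.0,0.0]},{"translation":[-0.127,-0.112,0.034],"rotation":[0.0,0.0,0.0]},{"translation":[-0.073,-0.065,0.019],"rotation":[0.0,0.0,0.0]},{"translation":[-0.074,-0.065,0.02],"rotation":[0.0,0.0,0.0]}]
```

>>> drive_tool([
  {"translation":[0.001,0.155,-0.028],"rotation":[0,-0.001,0]},
  {"translation":[-0.135,0,0.037],"rotation":[0,0,0]},
  {"translation":[-0.127,-0.112,0.034],"rotation":[0,0,0]},
  {"translation":[-0.127,-0.112,0.034],"rotation":[0,0,0]},
  {"translation":[-0.127,-0.112,0.034],"rotation":[0,0,0]},
  {"translation":[-0.127,-0.112,0.034],"rotation":[0,0,0]},
  {"translation":[-0.073,-0.065,0.019],"rotation":[0,0,0]},
  {"translation":[-0.074,-0.065,0.02],"rotation":[0,0,0]},
])

```text
time: 20.1
eef_pos: [0.5773, -0.1081, 0.1699]
orientation: [[-0.912, 0.329, 0.245], [0.318, 0.944, -0.085], [-0.259, 0.001, -0.966]]
force: [-0.2, -0.8, -0.4]
gripper_width: 0.0193
grip_force: 60.0
```

Run:
```python
from h import *
Y=None
st()
im=imaging.grab_frame("top"); cm=P("top")
import h
for st_,ce,m in blobs(mask(im,(18,60,90),(38,255,255)),4): 
    q=tostn(onz(cm,ce,.066)); 
    if np.hypot(*q)<.09: print(st_,(q*1000).round())
im=imaging.grab_frame("side"); cm=P("side")
for st_,ce,m in blobs(mask(im,(18,60,60),(38,255,255)),4): 
    for z in(.066,.015):
        q=tostn(onz(cm,ce,z)); 
        if np.hypot(*q)<.12: print("side",z,st_,(q*1000).round())
```

```text
t 20.1 tip [ 40.2 -23.6  69.8] F [-0.2 -0.8 -0.4]
top [('B', 17, [17, -49])]
side [('S', 44, [-48, 56]), ('S', 40, [45, -42]), ('S', 16, [-32, -38]), ('B', 26, [61, 19]), ('B', 108, [12, -44])]
side 0.066 [333, 190, 29, 28, 220] [84. 15.]
side 0.066 [297, 205, 8, 10, 65] [-48.  56.]
side 0.015 [297, 205, 8, 10, 65] [-14. 104.]
side 0.066 [346, 216, 8, 10, 58] [ 46. -43.]
side 0.015 [346, 216, 8, 10, 58] [86. -1.]
side 0.066 [321, 226, 8, 5, 33] [-32. -38.]
side 0.015 [321, 226, 8, 5, 33] [3. 4.]
```

Run:
```python
from h import *
rpath([(28,-30),(21,-38),(19,-49),(25,-55),(32,-53),(40,-48)],.008,RS)
```

```text
[{"translation":[0.114,-0.069,-0.032],"rotation":[0.0,0.0,0.0]},{"translation":[0.113,-0.068,-0.032],"rotation":[0.0,0.0,0.0]},{"translation":[0.068,-0.08,-0.018],"rotation":[0.0,0.0,0.0]},{"translation":[0.068,-0.08,-0.019],"rotation":[0.0,0.0,0.0]},{"translation":[0.019,-0.11,-0.005],"rotation":[0.0,0.0,0.0]},{"translation":[0.019,-0.11,-0.005],"rotation":[0.0,0.0,0.0]},{"translation":[-0.058,-0.06,0.015],"rotation":[0.0,0.0,0.0]},{"translation":[-0.058,-0.06,0.016],"rotation":[0.0,0.0,0.0]},{"translation":[-0.135,0.04,0.036],"rotation":[0.0,0.0,0.0]},{"translation":[-0.077,0.05,0.021],"rotation":[0.0,0.0,0.0]}]
[{"translation":[-0.077,0.05,0.02],"rotation":[0.0,0.0,0.0]}]
```

>>> drive_tool([
  {"translation":[0.114,-0.069,-0.032],"rotation":[0,0,0]},
  {"translation":[0.113,-0.068,-0.032],"rotation":[0,0,0]},
  {"translation":[0.068,-0.08,-0.018],"rotation":[0,0,0]},
  {"translation":[0.068,-0.08,-0.019],"rotation":[0,0,0]},
  {"translation":[0.019,-0.11,-0.005],"rotation":[0,0,0]},
  {"translation":[0.019,-0.11,-0.005],"rotation":[0,0,0]},
  {"translation":[-0.058,-0.06,0.015],"rotation":[0,0,0]},
  {"translation":[-0.058,-0.06,0.016],"rotation":[0,0,0]},
])

```text
time: 21.1
eef_pos: [0.5526, -0.1333, 0.1702]
orientation: [[-0.912, 0.329, 0.244], [0.317, 0.944, -0.085], [-0.259, -0.0, -0.966]]
force: [-0.8, 0.0, 0.4]
gripper_width: 0.0196
grip_force: 60.0
```

Run:
```python
from h import *
st()
rpath([(32,-53),(40,-48)],.008,RS)
```

```text
t 21.1 tip [ 25.2 -55.6  70.1] F [-0.8  0.   0.4]
top [('S', 26, [-48, 50]), ('B', 10, [-1, -73])]
side [('S', 104, [84, -6]), ('S', 43, [-48, 56]), ('S', 15, [52, -42]), ('S', 20, [-33, -38]), ('B', 48, [55, 13]), ('B', 72, [-4, -50])]
[{"translation":[-0.133,0.054,0.029],"rotation":[0.0,0.0,0.0]},{"translation":[-0.077,0.05,0.02],"rotation":[0.0,0.0,0.0]},{"translation":[-0.078,0.05,0.021],"rotation":[0.0,0.0,0.0]}]
```

>>> drive_tool([
  {"translation":[-0.133,0.054,0.029],"rotation":[0,0,0]},
  {"translation":[-0.077,0.05,0.02],"rotation":[0,0,0]},
  {"translation":[-0.078,0.05,0.021],"rotation":[0,0,0]},
])

```text
time: 21.5
eef_pos: [0.5697, -0.1301, 0.1703]
orientation: [[-0.912, 0.328, 0.245], [0.317, 0.945, -0.085], [-0.259, 0.0, -0.966]]
force: [0.4, -1.1, -0.7]
gripper_width: 0.0197
grip_force: 60.0
```

Run:
```python
from h import *
show("s5")
```

```text
t 21.5 tip [ 40.3 -46.8  70.2] F [ 0.4 -1.1 -0.7] w 0.0197
top [('S', 25, [-48, 50])]
side [('S', 113, [84, -2]), ('S', 44, [-48, 56]), ('S', 19, [-32, -39]), ('B', 31, [61, 19]), ('B', 64, [-2, -50])]
```

View pics/s5.png

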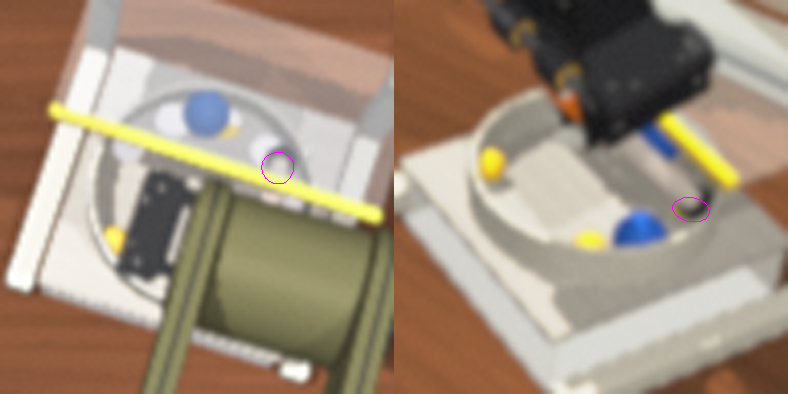

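Run:
```python
from h import *
rpath([(28,-28),(0,-16),(-24,-20)],.02,RS)
```

```text
[{"translation":[0.115,0.19,-0.028],"rotation":[0.0,0.0,0.0]},{"translation":[0.116,0.19,-0.029],"rotation":[0.0,0.0,0.0]},{"translation":[0.27,0.12,-0.072],"rotation":[0.0,0.0,0.0]},{"translation":[0.271,0.12,-0.072],"rotation":[0.0,0.0,0.0]},{"translation":[0.232,-0.04,-0.062],"rotation":[0.0,0.0,0.0]},{"translation":[0.231,-0.039,-0.063],"rotation":[0.0,0.0,0.0]}]
```

>>> drive_tool([
  {"translation":[0.115,0.19,-0.028],"rotation":[0,0,0]},
  {"translation":[0.116,0.19,-0.029],"rotation":[0,0,0]},
  {"translation":[0.27,0.12,-0.072],"rotation":[0,0,0]},
  {"translation":[0.271,0.12,-0.072],"rotation":[0,0,0]},
  {"translation":[0.232,-0.04,-0.062],"rotation":[0,0,0]},
  {"translation":[0.231,-0.039,-0.063],"rotation":[0,0,0]},
  {"translation":[0,0,0],"rotation":[0,0,0]},
])

```text
time: 22.4
eef_pos: [0.5166, -0.0826, 0.17]
orientation: [[-0.913, 0.328, 0.245], [0.317, 0.945, -0.084], [-0.259, 0.001, -0.966]]
force: [-0.9, -0.3, -0.2]
gripper_width: 0.0199
grip_force: 60.0
```

Run:
```python
from h import *
st(); im=imaging.grab_frame("top"); cm=P("top")
a=im.astype(int); m=((a[...,0]-a[...,2]>40)&(a[...,1]-a[...,2]>25)).astype(np.uint8)
for s_,ce,_ in blobs(m,3):
    for z in(.066,.015):
        q=tostn(onz(cm,ce,z))
        if np.hypot(*q)<.085: print(z,s_,(q*1000).round())
```

```text
t 22.4 tip [-25.4 -19.3  70. ] F [-0.9 -0.3 -0.2]
top [('S', 26, [-48, 50]), ('S', 36, [-37, -47]), ('B', 89, [-8, -61])]
side [('S', 38, [-50, 55]), ('S', 23, [-30, -36]), ('B', 58, [55, 16]), ('B', 67, [-3, -49])]
0.066 [304, 134, 4, 3, 9] [55. -5.]
0.015 [304, 134, 4, 3, 9] [70. -6.]
0.066 [275, 158, 7, 8, 41] [-49.  50.]
0.015 [275, 158, 7, 8, 41] [-38.  50.]
0.066 [306, 163, 8, 9, 52] [-35. -47.]
0.015 [306, 163, 8, 9, 52] [-24. -50.]
```

Run:
```python
from h import *
rpath([(-20,-30),(-23,-44)]+arc(53,-112,-66,6),.009,RS)
```

```text
[{"translation":[-0.035,-0.102,0.015],"rotation":[0.0,0.0,0.0]},{"translation":[-0.036,-0.102,0.014],"rotation":[0.0,0.0,0.0]},{"translation":[0.029,-0.14,-0.008],"rotation":[0.0,0.0,0.0]},{"translation":[0.029,-0.14,-0.008],"rotation":[0.0,0.0,0.0]},{"translation":[-0.06,-0.103,0.017],"rotation":[0.0,0.0,0.0]},{"translation":[-0.157,-0.051,0.042],"rotation":[0.0,0.0,0.0]},{"translation":[-0.163,-0.025,0.044],"rotation":[0.0,0.0,0.0]},{"translation":[-0.164,0.003,0.044],"rotation":[0.0,0.0,0.0]},{"translation":[-0.161,0.03,0.043],"rotation":[0.0,0.0,0.0]},{"translation":[-0.155,0.057,0.042],"rotation":[0.0,0.0,0.0]}]
```

>>> drive_tool([
  {"translation":[-0.035,-0.102,0.015],"rotation":[0,0,0]},
  {"translation":[-0.036,-0.102,0.014],"rotation":[0,0,0]},
  {"translation":[0.029,-0.14,-0.008],"rotation":[0,0,0]},
  {"translation":[0.029,-0.14,-0.008],"rotation":[0,0,0]},
  {"translation":[-0.06,-0.103,0.017],"rotation":[0,0,0]},
])

```text
time: 23.05
eef_pos: [0.5117, -0.1074, 0.1686]
orientation: [[-0.913, 0.326, 0.245], [0.319, 0.945, -0.07], [-0.254, 0.014, -0.967]]
force: [2.5, 18.9, -0.7]
gripper_width: 0.0211
grip_force: 61.5
```

>>> drive_tool([
  {"translation":[-0.157,-0.051,0.042],"rotation":[0,0,0]},
  {"translation":[-0.163,-0.025,0.044],"rotation":[0,0,0]},
  {"translation":[-0.164,0.003,0.044],"rotation":[0,0,0]},
])

```text
time: 23.35
eef_pos: [0.5338, -0.1211, 0.1681]
orientation: [[-0.914, 0.327, 0.242], [0.318, 0.945, -0.076], [-0.254, 0.007, -0.967]]
force: [0.5, 0.6, -1.2]
gripper_width: 0.0201
grip_force: 60.0
```

Run:
```python
from h import *
st()
rpath(arc(53,-82,-62,4),.008,RS)
```

```text
t 23.35 tip [  3.  -49.3  67.6] F [ 0.5  0.6 -1.2]
top [('S', 28, [-48, 49]), ('B', 18, [16, -61])]
side [('S', 106, [84, -1]), ('S', 43, [-48, 56]), ('S', 15, [-32, -38]), ('B', 62, [56, 17]), ('B', 105, [48, -34])]
[{"translation":[-0.041,0.017,-0.003],"rotation":[0.0,0.0,0.0]},{"translation":[-0.117,0.024,0.031],"rotation":[0.0,0.0,0.0]},{"translation":[-0.113,0.038,0.03],"rotation":[0.0,0.0,0.0]},{"translation":[-0.108,0.051,0.029],"rotation":[0.0,0.0,0.0]}]
```

Run:
```python
from h import *
rpath([(-18,-22,85),(-52,-20,115)],.03,RN)
```

```text
[{"translation":[0.01,0.31,-0.28],"rotation":[0.0,0.022,0.0]},{"translation":[0.04,0.32,-0.29],"rotation":[0.0,0.022,0.0]},{"translation":[0.3,0.02,-0.34],"rotation":[0.0,0.0,0.0]},{"translation":[0.3,0.02,-0.34],"rotation":[0.0,0.0,0.0]}]
```

>>> drive_tool([
  {"translation":[0.01,0.31,-0.28],"rotation":[0,0.022,0]},
  {"translation":[0.04,0.32,-0.29],"rotation":[0,0.022,0]},
  {"translation":[0.3,0.02,-0.34],"rotation":[0,0,0]},
  {"translation":[0.3,0.02,-0.34],"rotation":[0,0,0]},
  {"translation":[0,0,0],"rotation":[0,0,0]},
  {"translation":[0,0,0],"rotation":[0,0,0]},
])

```text
time: 24.05
eef_pos: [0.505, -0.0794, 0.2272]
orientation: [[-0.937, 0.329, 0.118], [0.327, 0.944, -0.041], [-0.125, 0.0, -0.992]]
force: [0.9, 0.7, -1.4]
gripper_width: 0.0196
grip_force: 60.0
```

Run:
```python
from h import *
st(); tipsee(); t=tipnow()
for n in("top","side"):
    im=imaging.grab_frame(n); u=proj(P(n),stn(*t))[0].round().astype(int); print(n,u)
    g=im[u[1]-10:u[1]+9,u[0]-10:u[0]+11].max(2); print("\n".join("".join("%4d"%v for v in r) for r in g[::1]))
```

```text
t 24.05 tip [-51.9 -20.3 115.9] F [ 0.9  0.7 -1.4]
top [('S', 15, [-45, 51])]
side [('S', 43, [-48, 56]), ('S', 15, [-32, -38]), ('B', 58, [55, 16]), ('B', 100, [48, -35])]
top pred [301.1 166.3] []
[] [(0.23, [116.0, 190.0, 15.0, 29.0])]
side pred [316. 213.] [([12, 11, 5, 3, 7], [318.1, 213.1])]
[(0.51, [285.0, 173.0, 35.0, 42.0])] [(0.73, [285.0, 175.0, 36.0, 43.0])]
top [301 166]
 193 201 212 220 228 231 237 240 241 241 242 243 243 243 243 242 242 241 240 240 240
 147 131 137 148 171 187 207 219 227 232 238 240 241 242 243 243 244 243 243 242 242
 120 103 103 105 113 120 135 148 173 187 205 217 223 231 238 241 241 243 244 244 244
 112 110 110 107 103 103 104 104 113 119 128 141 158 180 203 217 225 233 240 241 242
 118 115 118 116 115 112 109 108 106 103 102 103 107 116 128 141 159 183 206 218 224
 121 124 123 123 122 119 117 116 115 113 111 110 106 102 102 102 108 116 128 138 149
 127 130 127 128 127 124 124 123 121 122 117 116 115 112 112 108 105 104 103 102 104
 132 135 133 132 132 131 128 128 127 125 125 123 122 121 120 117 115 114 111 109 108
 138 141 138 138 137 134 134 133 
[... 1831 characters left out ...]
 216 230 231 226 213
 196 214 216 219 222 222 217 183 134  94  71  59  62  88 138 188 221 230 231 231 225
 197 210 214 215 217 217 216 201 171 135 109 105 117 145 186 218 227 230 231 231 231
 211 214 213 214 214 215 215 211 200 180 167 169 180 199 220 228 229 229 230 231 232
 223 220 216 214 213 214 214 215 214 209 207 213 220 224 228 230 230 229 229 229 230
 229 227 222 217 214 213 214 215 215 214 217 224 228 229 229 230 230 230 229 229 230
 230 229 226 222 216 213 214 214 214 215 219 225 228 229 229 229 230 231 230 229 228
 231 230 229 227 222 216 214 215 216 218 223 226 228 228 229 228 229 229 230 230 229
 231 230 230 229 226 223 221 220 221 223 226 228 230 228 228 228 229 230 230 230 230
```

Run:
```python
from h import *
rpath([(-54,-25,70)],.025,RN); a=(at(-.054,-.025,.070,RN),RN); print("arc")
rpath([(-56,-31)]+arc(65,-148,-86,9),.0105,RN,a)
```

```text
[{"translation":[0.07,-0.05,0.45],"rotation":[0.0,0.0,0.0]},{"translation":[0.07,-0.05,0.44],"rotation":[0.0,0.0,0.0]}]
arc
[{"translation":[0.04,-0.12,-0.005],"rotation":[0.0,0.0,0.0]},{"translation":[-0.018,-0.069,0.002],"rotation":[0.0,0.0,0.0]},{"translation":[-0.102,-0.142,0.013],"rotation":[0.0,0.0,0.0]},{"translation":[-0.12,-0.127,0.015],"rotation":[0.0,0.0,0.0]},{"translation":[-0.136,-0.11,0.016],"rotation":[0.0,0.0,0.0]},{"translation":[-0.15,-0.09,0.019],"rotation":[0.0,0.0,0.0]},{"translation":[-0.161,-0.069,0.019],"rotation":[0.0,0.0,0.0]},{"translation":[-0.168,-0.047,0.021],"rotation":[0.0,0.0,0.0]},{"translation":[-0.173,-0.023,0.021],"rotation":[0.0,0.0,0.0]},{"translation":[-0.174,0.0,0.022],"rotation":[0.0,0.0,0.0]}]
```

>>> drive_tool([
  {"translation":[0.07,-0.05,0.45],"rotation":[0,0,0]},
  {"translation":[0.07,-0.05,0.44],"rotation":[0,0,0]},
  {"translation":[0,0,0],"rotation":[0,0,0]},
])

```text
time: 24.85
eef_pos: [0.5007, -0.0827, 0.1797]
orientation: [[-0.938, 0.329, 0.113], [0.326, 0.944, -0.039], [-0.12, 0.0, -0.993]]
force: [-0.2, -0.4, -0.8]
gripper_width: 0.0194
grip_force: 60.0
```

>>> drive_tool([
  {"translation":[0.04,-0.12,-0.005],"rotation":[0,0,0]},
  {"translation":[-0.018,-0.069,0.002],"rotation":[0,0,0]},
  {"translation":[-0.102,-0.142,0.013],"rotation":[0,0,0]},
  {"translation":[-0.12,-0.127,0.015],"rotation":[0,0,0]},
  {"translation":[-0.136,-0.11,0.016],"rotation":[0,0,0]},
])

```text
time: 25.35
eef_pos: [0.509, -0.1161, 0.1825]
orientation: [[-0.937, 0.329, 0.117], [0.326, 0.944, -0.04], [-0.124, 0.001, -0.992]]
force: [-1.0, 0.4, -0.3]
gripper_width: 0.0195
grip_force: 60.0
```

Run:
```python
from h import *
st()
```

```text
t 25.35 tip [-36.2 -53.5  71.2] F [-1.   0.4 -0.3]
top [('S', 26, [-48, 50]), ('S', 13, [-9, -69])]
side [('S', 49, [-47, 56]), ('B', 58, [55, 16]), ('B', 101, [48, -34])]
```

>>> drive_tool([
  {"translation":[-0.15,-0.09,0.019],"rotation":[0,0,0]},
  {"translation":[-0.161,-0.069,0.019],"rotation":[0,0,0]},
  {"translation":[-0.168,-0.047,0.021],"rotation":[0,0,0]},
  {"translation":[-0.173,-0.023,0.021],"rotation":[0,0,0]},
  {"translation":[-0.174,0,0.022],"rotation":[0,0,0]},
])

```text
time: 25.95
eef_pos: [0.5448, -0.1402, 0.182]
orientation: [[-0.937, 0.329, 0.117], [0.326, 0.944, -0.04], [-0.123, 0.001, -0.992]]
force: [-1.3, 0.2, -0.3]
gripper_width: 0.0198
grip_force: 60.0
```

Run:
```python
from h import *
st()
a=rpath([(-15,-30,100),(-50,10,110),(-57,24,72)],.035,RN); a=(at(-.057,.024,.070,RN),RN)
print("arc"); rpath([(-58,29)]+arc(65,150,86,9),.0105,RN,a)
```

```text
t 25.95 tip [  5.5 -64.6  70.5] F [-1.3  0.2 -0.3]
top [('S', 25, [-48, 50])]
side [('S', 98, [84, -4]), ('S', 43, [-48, 56]), ('B', 54, [55, 15]), ('B', 101, [48, -34])]
[{"translation":[0.17,0.35,-0.32],"rotation":[0.0,0.0,0.0]},{"translation":[0.16,0.34,-0.32],"rotation":[0.0,0.001,0.0]},{"translation":[0.34,0.4,-0.14],"rotation":[0.0,0.0,0.0]},{"translation":[0.33,0.4,-0.14],"rotation":[0.0,0.0,0.0]},{"translation":[0.12,0.14,0.37],"rotation":[0.0,0.0,0.0]},{"translation":[0.12,0.14,0.37],"rotation":[0.0,0.0,0.0]}]
arc
[{"translation":[0.02,0.1,-0.002],"rotation":[0.0,0.0,0.0]},{"translation":[-0.034,0.07,0.004],"rotation":[0.0,0.0,0.0]},{"translation":[-0.101,0.15,0.012],"rotation":[0.0,0.0,0.0]},{"translation":[-0.12,0.135,0.015],"rotation":[0.0,0.0,0.0]},{"translation":[-0.138,0.117,0.017],"rotation":[0.0,0.0,0.0]},{"translation":[-0.153,0.096,0.019],"rotation":[0.0,0.0,0.0]},{"translation":[-0.164,0.074,0.02],"rotation":[0.0,0.0,0.0]},{"translation":[-0.173,0.05,0.021],"rotation":[0.0,0.0,0.0]},{"translation":[-0.178,0.025,0.022],"rotation":[0.0,0.0,0.0]},{"translation":[-0.181,0.0,0.022],"rotation":[0.0,0.0,0.0]}]
```

>>> drive_tool([
  {"translation":[0.17,0.35,-0.32],"rotation":[0,0,0]},
  {"translation":[0.16,0.34,-0.32],"rotation":[0,0,0]},
  {"translation":[0.34,0.4,-0.14],"rotation":[0,0,0]},
  {"translation":[0.33,0.4,-0.14],"rotation":[0,0,0]},
  {"translation":[0.12,0.14,0.37],"rotation":[0,0,0]},
  {"translation":[0.12,0.14,0.37],"rotation":[0,0,0]},
  {"translation":[0,0,0],"rotation":[0,0,0]},
])

```text
time: 26.75
eef_pos: [0.5117, -0.0343, 0.1802]
orientation: [[-0.938, 0.327, 0.111], [0.325, 0.945, -0.039], [-0.118, -0.0, -0.993]]
force: [-0.3, -0.9, -0.6]
gripper_width: 0.0194
grip_force: 60.0
```

Run:
```python
from h import *
st(); rpath([(-58,28)]+arc(65,150,86,9),.0105,RN)
```

```text
t 26.75 tip [-61.2  24.6  68.4] F [-0.3 -0.9 -0.6]
top [('S', 14, [-45, 51])]
side [('B', 58, [55, 16]), ('B', 101, [48, -34])]
[{"translation":[-0.004,0.081,0.037],"rotation":[0.0,0.0,0.0]},{"translation":[-0.034,0.09,0.004],"rotation":[0.0,0.0,0.0]},{"translation":[-0.1,0.15,0.012],"rotation":[0.0,0.0,0.0]},{"translation":[-0.121,0.134,0.015],"rotation":[0.0,0.0,0.0]},{"translation":[-0.138,0.117,0.017],"rotation":[0.0,0.0,0.0]},{"translation":[-0.153,0.096,0.019],"rotation":[0.0,0.0,0.0]},{"translation":[-0.164,0.073,0.021],"rotation":[0.0,0.0,0.0]},{"translation":[-0.173,0.05,0.021],"rotation":[0.0,0.0,0.0]},{"translation":[-0.178,0.025,0.022],"rotation":[0.0,0.0,0.0]},{"translation":[-0.18,0.0,0.022],"rotation":[0.0,0.0,0.0]}]
```

>>> drive_tool([
  {"translation":[-0.01,0.08,0.01],"rotation":[0,0,0]},
  {"translation":[-0.034,0.09,0.004],"rotation":[0,0,0]},
  {"translation":[-0.1,0.15,0.012],"rotation":[0,0,0]},
  {"translation":[-0.121,0.134,0.015],"rotation":[0,0,0]},
  {"translation":[-0.138,0.117,0.017],"rotation":[0,0,0]},
])

```text
time: 27.35
eef_pos: [0.5438, -0.0176, 0.1851]
orientation: [[-0.937, 0.33, 0.119], [0.327, 0.944, -0.045], [-0.127, -0.004, -0.992]]
force: [-0.5, -0.5, -0.3]
gripper_width: 0.0198
grip_force: 60.0
```

>>> drive_tool([
  {"translation":[-0.153,0.096,0.019],"rotation":[0,0,0]},
  {"translation":[-0.164,0.073,0.021],"rotation":[0,0,0]},
  {"translation":[-0.173,0.05,0.021],"rotation":[0,0,0]},
  {"translation":[-0.178,0.025,0.022],"rotation":[0,0,0]},
  {"translation":[-0.18,0,0.022],"rotation":[0,0,0]},
  {"translation":[0,0,0],"rotation":[0,0,0]},
])

```text
time: 27.95
eef_pos: [0.5879, -0.0182, 0.183]
orientation: [[-0.937, 0.329, 0.117], [0.326, 0.944, -0.04], [-0.124, 0.001, -0.992]]
force: [-0.6, 0.7, -0.1]
gripper_width: 0.0199
grip_force: 60.0
```

Run:
```python
from h import *
st(); rpath([(-20,30,90),(-60,40,150),(-100,130,180)],.04,RN)
```

```text
t 27.95 tip [ 6.1 64.9 71.6] F [-0.6  0.7 -0.1]
top []
side [('B', 58, [55, 16]), ('B', 101, [48, -34])]
[{"translation":[0.22,-0.35,-0.22],"rotation":[0.0,0.0,0.0]},{"translation":[0.23,-0.34,-0.21],"rotation":[0.0,0.0,0.0]},{"translation":[0.32,0.1,-0.65],"rotation":[0.0,0.0,0.0]},{"translation":[0.33,0.1,-0.64],"rotation":[0.0,0.0,0.0]},{"translation":[0.24,0.6,-0.23],"rotation":[0.0,0.0,0.0]},{"translation":[0.24,0.6,-0.23],"rotation":[0.0,0.0,0.0]},{"translation":[0.24,0.6,-0.23],"rotation":[0.0,0.0,0.0]}]
```

Seems clear. I'll withdraw and verify.

>>> drive_tool([
  {"translation":[0.22,-0.35,-0.22],"rotation":[0,0,0]},
  {"translation":[0.23,-0.34,-0.21],"rotation":[0,0,0]},
  {"translation":[0.32,0.1,-0.65],"rotation":[0,0,0]},
  {"translation":[0.33,0.1,-0.64],"rotation":[0,0,0]},
  {"translation":[0.24,0.6,-0.23],"rotation":[0,0,0]},
  {"translation":[0.24,0.6,-0.23],"rotation":[0,0,0]},
  {"translation":[0.24,0.6,-0.23],"rotation":[0,0,0]},
  {"translation":[0,0,0],"rotation":[0,0,0]},
  {"translation":[0,0,0],"rotation":[0,0,0]},
])

```text
time: 28.95
eef_pos: [0.5088, 0.0789, 0.2916]
orientation: [[-0.938, 0.327, 0.117], [0.324, 0.945, -0.04], [-0.124, 0.0, -0.992]]
force: [0.2, 0.0, -0.5]
gripper_width: 0.02
grip_force: 60.0
```

Run:
```python
from h import *
s=status.read_state(); print(s["eef_pos"],s["orientation"])
t=tipnow(); out=[]
for n in("top","side"):
    im=imaging.grab_frame(n); cm=P(n); np.save(n+"4.npy",im)
    c=proj(cm,stn(0,0,.055))[0]; x,y=int(c[0])-48,int(c[1])-48; a=im[y:y+96,x:x+96]
    u=proj(cm,stn(*t))[0]; x2,y2=(u-30).astype(int); b=cv2.resize(im[max(y2,0):y2+60,x2:x2+60],(96,96))
    uu=np.round((u-[x2,y2])*1.6).astype(int); b[uu[1],uu[0]]=(255,0,255)
    out.append(np.vstack([a,b])); print(n,u,(x2,y2))
cv2.imwrite("pics/s6.png",cv2.cvtColor(cv2.resize(np.hstack(out),None,fx=3.1,fy=3.1,interpolation=cv2.INTER_CUBIC),cv2.COLOR_RGB2BGR)); balls(("top","side"))
```

```text
[0.50877216 0.0788933  0.29158017] [[-9.37747948e-01  3.26916000e-01  1.17280499e-01]
 [ 3.24423397e-01  9.45053363e-01 -4.02939166e-02]
 [-1.24009057e-01  2.63000471e-04 -9.92281051e-01]]
top [246.92196119 161.02606938] (np.int64(216), np.int64(131))
side [272.06690222 167.30251992] (np.int64(242), np.int64(137))
top []
side [('B', 58, [55, 16]), ('B', 101, [48, -34])]
```

View pics/s6.png

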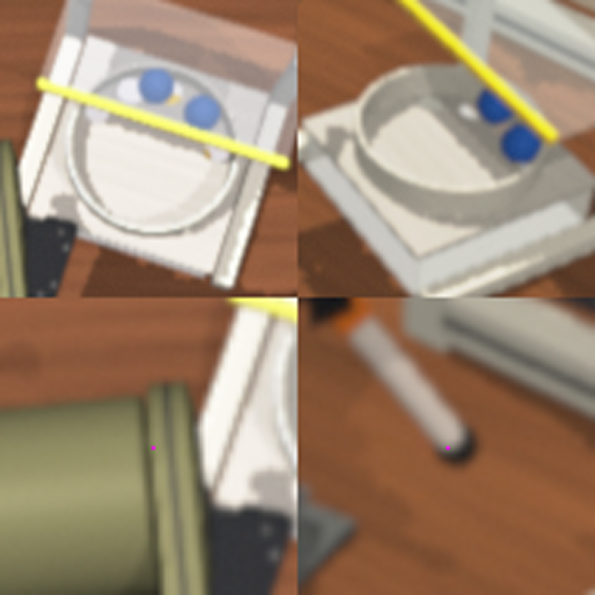

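Both blue balls are still on the sieve in the far half, and no yellow remains on the deck; the small specks at about (175,100) and (207,153) are balls in the box seen through holes. Next I calibrate the rod's pivot in the grip before the return.

```bash
cat >> h.py <<'E'
def crescent(im,u):
    x,y=np.round(u).astype(int); a=im[y-11:y+12,x-11:x+12].astype(float).max(2); w=np.clip(125-a,0,None)
    n,l,st_,c=cv2.connectedComponentsWithStats((w>0).astype(np.uint8)); k=1+np.argmax([w[l==i].sum() for i in range(1,n)]); w=w*(l==k)
    yy,xx=np.mgrid[y-11:y+12,x-11:x+12]; return np.array([(w*xx).sum(),(w*yy).sum()])/w.sum()
TIP0=np.array([-.0507,.0009,.1236])
def tipalpha(da):  # pivot about grasp point, tool y
    v=TIP0+[0,0,.019]; L,a=np.hypot(v[0],v[2]),np.arctan2(-v[0],v[2])+da; return np.array([-L*np.sin(a),v[1],L*np.cos(a)-.019])
E
python3 - <<'E'
from h import *
cm=P("side"); x0=stn(-.0448,.023,.1244); u0=proj(cm,x0)[0]; c0=crescent(np.load("side2.npy"),u0); print("base",u0,c0,c0-u0)
s=status.read_state(); R=np.array(s["orientation"]);p=np.array(s["eef_pos"]); im=np.load("side4.npy")
for d in(2,3,4,5,6):
    u=proj(cm,p+R@tipalpha(np.radians(d)))[0]; print(d,tipalpha(np.radians(d)).round(4),u.round(1),(crescent(im,u)-u).round(2))
E
```

```text
base [309.6829126  199.70539622] [310.50153139 201.65237366] [0.81861879 1.94697744]
2 [-0.0556  0.0009  0.1217] [270.7 168.9] [ 3.98 -1.35]
3 [-0.0581  0.0009  0.1208] [271.5 168.2] [ 3.22 -0.73]
4 [-0.0605  0.0009  0.1197] [272.2 167.6] [ 2.47 -0.1 ]
5 [-0.0629  0.0009  0.1186] [273. 167.] [1.73 0.54]
6 [-0.0653  0.0009  0.1175] [273.7 166.3] [0.99 1.19]
```

```bash
cat >> h.py <<'E'
G=np.load("grasp.npz"); GH=G["p"]+.019*G["R"][:,2]; DA=6.0
def home(ex,ax,da=None,up=0):
    da=DA if da is None else da; R=tool(11.3,15.1-da); return GH+ex*EX+ax*AX+[0,0,up]+.019*R[:,2],R
E
python3 - <<'E'
from h import *
p,R=home(.06,.01,up=.05); plan([(p,R,.04)]); p2,R=home(.045,.01); print("then"); plan([(p2,R,.03)],(p,R))
E
```

```text
[{"translation":[-0.05,0.69,0.37],"rotation":[-0.005,-0.002,-0.034]},{"translation":[-0.13,0.67,0.38],"rotation":[-0.005,-0.002,-0.033]},{"translation":[-0.19,0.65,0.39],"rotation":[-0.004,-0.003,-0.034]},{"translation":[-0.25,0.62,0.41],"rotation":[-0.005,-0.002,-0.033]},{"translation":[-0.31,0.59,0.41],"rotation":[-0.005,-0.002,-0.034]}]
then
[{"translation":[0.21,0.0,0.56],"rotation":[0.0,0.0,0.0]},{"translation":[0.22,0.0,0.56],"rotation":[0.0,0.0,0.0]}]
```

>>> drive_tool([
  {"translation":[-0.05,0.69,0.37],"rotation":[-0.005,-0.002,-0.034]},
  {"translation":[-0.13,0.67,0.38],"rotation":[-0.005,-0.002,-0.033]},
  {"translation":[-0.19,0.65,0.39],"rotation":[-0.004,-0.003,-0.034]},
  {"translation":[-0.25,0.62,0.41],"rotation":[-0.005,-0.002,-0.033]},
  {"translation":[-0.31,0.59,0.41],"rotation":[-0.005,-0.002,-0.034]},
  {"translation":[0,0,0],"rotation":[0,0,0]},
  {"translation":[0,0,0],"rotation":[0,0,0]},
  {"translation":[0,0,0],"rotation":[0,0,0]},
])

```text
time: 29.95
eef_pos: [0.5889, 0.232, 0.2019]
orientation: [[-0.968, -0.195, 0.156], [-0.193, 0.981, 0.032], [-0.159, 0.0, -0.987]]
force: [-0.5, -0.2, -1.0]
gripper_width: 0.0198
grip_force: 60.0
```

Run:
```python
from h import *
s=status.read_state(); R=np.array(s["orientation"]);p=np.array(s["eef_pos"]); print(p.round(4),home(.06,.01,up=.05)[0].round(4),(Ro.from_matrix(R.T@home(0,0)[1]).as_rotvec(True)).round(2),s["force"])
out=[]
for n in("top","side"):
    im=imaging.grab_frame(n); np.save(n+"5.npy",im); cm=P(n)
    for d in(3,4,5,6,7):
        u=proj(cm,p+R@tipalpha(np.radians(d)))[0]
        try: print(n,d,u.round(1),(crescent(im,u)-u).round(2))
        except Exception as e: print(n,d,u.round(1),"none")
    x,y=(u-[35,42]).astype(int); a=cv2.resize(im[y:y+70,x:x+70],None,fx=5.6,fy=5.6,interpolation=cv2.INTER_CUBIC)
    def dot(X,c): q=((proj(cm,X)[0]-[x,y]+.5)*5.6); cv2.circle(a,tuple(int(v) for v in q),3,c,-1)
    for L in(.012,.06,.1,.13): dot(FOOT+AX*L,(0,255,0))
    g=p-.019*R[:,2]; t=p+R@tipalpha(np.radians(6))
    for f in(0,.4,.8,1): dot(g+(t-g)*f,(255,0,255))
    out.append(a); print((x,y))
cv2.imwrite("pics/r1.png",cv2.cvtColor(np.hstack(out),cv2.COLOR_RGB2BGR))
```

```text
[0.5889 0.232  0.2019] [0.5886 0.2317 0.2004] [ 0.02  0.07 -0.04] [-0.49542498 -0.15821837 -1.00916988]
top 3 [182.2 140.3] [ 8.81 -3.23]
top 4 [182.  139.5] [ 8.88 -2.82]
top 5 [181.8 138.7] [ 9.09 -2.  ]
top 6 [181.6 137.9] [ 9.17 -1.57]
top 7 [181.4 137. ] [ 8.64 -2.81]
(np.int64(146), np.int64(95))
side 3 [243.3 154.5] [ 1.89 -0.91]
side 4 [243.6 153.8] [ 1.52 -0.2 ]
side 5 [244.  153.1] [1.14 0.51]
side 6 [244.4 152.3] [0.77 1.22]
side 7 [244.7 151.6] [0.41 1.94]
(np.int64(209), np.int64(109))
```

View pics/r1.png

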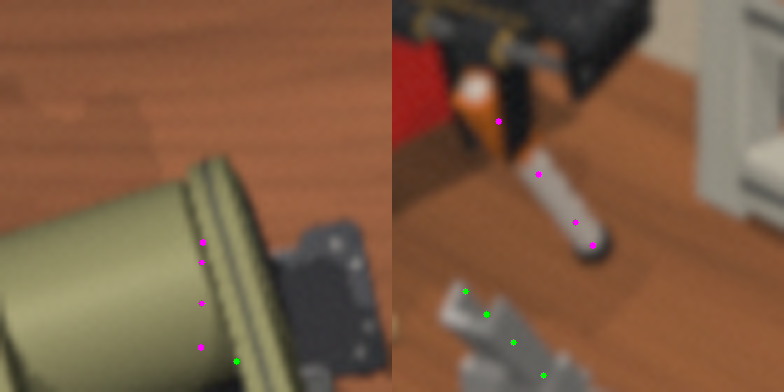

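```bash
sed -i 's/DA=6.0/DA=6.3/' h.py
python3 - <<'E'
from h import *
a=plan([(*home(.045,.008),.03)]); print("in"); a=home(.045,.008); plan([(*home(.012,.006),.009),(*home(.001,.005),.004)],a)
E
```

```text
[{"translation":[0.14,0.0,0.4],"rotation":[0.0,0.001,0.0]},{"translation":[0.15,0.0,0.4],"rotation":[0.0,0.001,0.0]},{"translation":[0.14,-0.01,0.4],"rotation":[0.0,0.0,0.0]}]
in
[{"translation":[0.144,0.0,0.082],"rotation":[0.0,0.0,0.0]},{"translation":[0.143,0.0,0.082],"rotation":[0.0,0.0,0.0]},{"translation":[0.144,0.0,0.081],"rotation":[0.0,0.0,0.0]},{"translation":[0.144,0.0,0.082],"rotation":[0.0,0.0,0.0]},{"translation":[0.063,0.0,0.038],"rotation":[0.0,0.0,0.0]},{"translation":[0.062,0.0,0.039],"rotation":[0.0,0.0,0.0]},{"translation":[0.063,0.0,0.038],"rotation":[0.0,0.0,0.0]}]
```

>>> drive_tool([
  {"translation":[0.14,0,0.4],"rotation":[0,0.001,0]},
  {"translation":[0.15,0,0.4],"rotation":[0,0.001,0]},
  {"translation":[0.14,-0.01,0.4],"rotation":[0,0,0]},
  {"translation":[0,0,0],"rotation":[0,0,0]},
  {"translation":[0.144,0,0.082],"rotation":[0,0,0]},
  {"translation":[0.143,0,0.082],"rotation":[0,0,0]},
])

```text
time: 30.65
eef_pos: [0.5678, 0.2282, 0.1322]
orientation: [[-0.967, -0.197, 0.16], [-0.194, 0.98, 0.033], [-0.164, 0.001, -0.987]]
force: [5.5, 0.4, 6.0]
gripper_width: 0.0197
grip_force: 60.0
```

>>> drive_tool([
  {"translation":[0.144,0,0.081],"rotation":[0,0,0]},
  {"translation":[0.144,0,0.082],"rotation":[0,0,0]},
  {"translation":[0.063,0,0.038],"rotation":[0,0,0]},
])

```text
time: 30.95
eef_pos: [0.5607, 0.227, 0.1275]
orientation: [[-0.963, -0.197, 0.182], [-0.193, 0.98, 0.039], [-0.186, 0.002, -0.982]]
force: [20.7, 0.5, 12.1]
gripper_width: 0.0197
grip_force: 60.1
```

Run:
```python
from h import *
s=status.read_state(); R=np.array(s["orientation"]);p=np.array(s["eef_pos"]); g=p-.019*R[:,2]-GH
print("t",s["time"],"ex,ax,y",g@EX*1e3,g@AX*1e3,g@np.cross(AX,EX)*1e3,"F ex,ax",np.array(s["force"])@EX,np.array(s["force"])@AX,np.round(s["force"],1))
plan([(*home(.001,.005),.004),(*home(.0,-.001),.004)])
```

```text
t 30.95 ex,ax,y 23.200870340225812 7.583979048828283 0.8756481315743263 F ex,ax 23.610480237141655 -1.7940143700563627 [20.7  0.5 12.1]
[{"translation":[0.066,-0.003,0.038],"rotation":[0.0,0.002,0.0]},{"translation":[0.066,-0.003,0.039],"rotation":[0.0,0.002,0.0]},{"translation":[0.066,-0.003,0.039],"rotation":[0.0,0.001,0.0]},{"translation":[0.065,-0.004,0.039],"rotation":[0.0,0.002,0.0]},{"translation":[0.065,-0.003,0.04],"rotation":[0.001,0.002,0.0]},{"translation":[0.065,-0.003,0.04],"rotation":[0.0,0.002,0.0]},{"translation":[-0.017,0.0,0.058],"rotation":[0.0,0.0,0.0]},{"translation":[-0.018,0.0,0.058],"rotation":[0.0,0.0,0.0]}]
```

Contact came early, at about 23 mm above the axis with 24 N, so the ball is on the cradle's rim. I'll back off and re-measure pivot and lateral offset with the side view, which looks along the axis.

>>> drive_tool([
  {"translation":[-0.3,0,-0.2],"rotation":[0,0,0]},
  {"translation":[-0.3,0,-0.2],"rotation":[0,0,0]},
  {"translation":[0,0,0],"rotation":[0,0,0]},
  {"translation":[0,0,0],"rotation":[0,0,0]},
])

```text
time: 31.35
eef_pos: [0.5746, 0.2297, 0.1405]
orientation: [[-0.969, -0.197, 0.15], [-0.195, 0.98, 0.031], [-0.153, 0.001, -0.988]]
force: [0.3, 0.3, -0.6]
gripper_width: 0.0198
grip_force: 60.0
```

```bash
cat >> h.py <<'E'
LAT=np.cross(AX,EX); base=np.array([.82,1.95])
def where():
    s=status.read_state(); R=np.array(s["orientation"]);p=np.array(s["eef_pos"]); g=p-.019*R[:,2]-GH; F=np.array(s["force"])
    print("t",round(s["time"],2),"ex,ax,y",(np.array([g@EX,g@AX,g@LAT])*1e3).round(1),"F",(np.array([F@EX,F@AX,F@LAT])).round(1)); return p,R
E
python3 - <<'E'
from h import *
p,R=where(); cm=P("side"); im=imaging.grab_frame("side"); imaging.grab_frame("side"); np.save("side6.npy",im)
def u(d,dy): return proj(cm,p+R@(tipalpha(np.radians(d))+[0,dy,0]))[0]
c=crescent(im,u(6,0)); f=least_squares(lambda v:c-u(v[0],v[1]/1e3)-base,[6,0]); d,dy=f.x; print("crescent",c,"da,dy",f.x,f.fun)
print([(round(r["conf"],2),np.round(r["bbox"]).tolist()) for r in search_frame("side","rod")[:2]])
for dd,yy in((d,-dy/1e3),):
    H=lambda e,a:(home(e,a,dd)[0]+LAT*yy,home(e,a,dd)[1])
    plan([(*H(.04,.005),.015)]); print("in"); plan([(*H(.004,.005),.007)],H(.04,.005))
E
```

```text
t 31.35 ex,ax,y [42.9  9.9  0.8] F [-0.1 -0.7  0.3]
crescent [239.08951965 174.83642649] da,dy [1.45065102 7.69603545] [9.86482340e-10 1.21530097e-09]
[(0.61, [218.0, 144.0, 27.0, 26.0])]
[{"translation":[-0.049,-0.17,0.083],"rotation":[0.0,-0.028,0.0]}]
in
[{"translation":[0.112,0.0,0.044],"rotation":[0.0,0.0,0.0]},{"translation":[0.112,0.0,0.043],"rotation":[0.0,0.0,0.0]},{"translation":[0.111,0.0,0.044],"rotation":[0.0,0.0,0.0]},{"translation":[0.112,0.0,0.044],"rotation":[0.0,0.0,0.0]},{"translation":[0.112,0.0,0.043],"rotation":[0.0,0.0,0.0]},{"translation":[0.112,0.0,0.044],"rotation":[0.0,0.0,0.0]}]
```

Run:
```python
from h import *
p,R=where(); cm=P("side"); im=np.load("side6.npy")
for d in(4,6,8,10): print(d,proj(cm,p+R@tipalpha(np.radians(d)))[0].round(1),end=" ")
print("dy2",proj(cm,p+R@(tipalpha(np.radians(6))+[0,.002,0]))[0].round(1), "ax5",proj(cm,p+R@tipalpha(np.radians(6))-.005*AX)[0].round(1))
u0=proj(cm,stn(-.0448,.023,.1244))[0]
a=im[150:182,226:258]; m=a.max(2); print("cols226.. rows150..");print("\n".join("%d "%(150+i)+"".join("%4d"%v for v in r) for i,r in enumerate(m)))
for d in(6.3,):
    H=lambda e,a,y:(home(e,a,d)[0]+LAT*y,home(e,a,d)[1])
    for y in(-.0015,): plan([(*H(.036,.004,y),.012),(*H(.006,.004,y),.006)])
```

```text
t 31.5 ex,ax,y [41.1  9.2  0.8] F [-1.  -0.4  0. ]
4 [241.  172.5] 6 [241.8 171.1] 8 [242.5 169.7] 10 [243.2 168.3] dy2 [241.2 170.9] ax5 [242.3 171.7]
cols226.. rows150..
150   72  38  26  27  31  62 100 123 131 131 132 131 127 127 132 137 139 137 137 134 134 133 132 132 132 131 128 128 126 126 124 126
151   78  42  28  26  33  70 110 130 133 131 131 132 134 137 143 145 145 141 138 137 135 135 133 135 134 133 134 130 130 128 126 126
152   83  44  27  25  34  76 118 138 136 132 131 131 133 139 145 147 148 146 144 140 140 137 136 135 137 135 133 133 132 130 130 129
153   83  47  25  24  39  85 126 144 142 135 131 130 135 140 144 148 148 146 147 145 143 143 139 136 135 135 136 136 135 134 132 132
154   89  54  28  32  58  97 135 152 150 142 136 133 134 138 140 144 144 146 147 146 147 144 144 140 138 136 137 135 136 137 137 134
155   93  56  36  53  87 119 145 158 159 151 143 137 135 135 136 137 141 145 144 146 146 147 146 146 143 142 140 138 138 138 137 138
156   95  62  51  80 113 137 151 160 161 157 150 142 136 134 133 137 140 142 146 145 146 147 147 148 146 145 142 142 140 139 139 1
[... 2991 characters left out ...]
99  98  99 103 102  93  90  88  90  97 108 122 135 142 143 144 145 144
180  111 110 105  98  91  87  92  98 107 112 113 107 102 100  99  98  97 100  94  86  82  82  85  90 102 117 131 137 140 142 143 143
181  111 109 105 100  97  88  82  84  90  96 100  99  99  99  99  95  92  93  90  83  82  82  87  99 111 120 127 133 135 139 140 142
[{"translation":[0.045,-0.046,0.138],"rotation":[0.0,-0.001,0.0]},{"translation":[0.108,0.0,0.053],"rotation":[0.0,0.0,0.0]},{"translation":[0.108,0.0,0.053],"rotation":[0.0,0.0,0.0]},{"translation":[0.107,0.0,0.053],"rotation":[0.0,0.0,0.0]},{"translation":[0.108,0.001,0.053],"rotation":[0.0,0.0,0.0]},{"translation":[0.108,0.0,0.053],"rotation":[0.0,0.0,0.0]}]
```

Found it: my home reference added the 19 mm grasp offset instead of subtracting it, so the rod was taken about 37 mm too deep. I'll fix that and re-approach from above.

```bash
sed -i 's/GH=G\["p"\]+.019/GH=G["p"]-.019/' h.py
python3 - <<'E'
from h import *
p,R=where(); q,Rn=home(.05,.010,10.)
a=plan([(p+[0,0,.06],R,.03),(q,Rn,.03)]); print(a[0],q)
E
```

```text
t 31.5 ex,ax,y [ 28.2 -26.6   0.7] F [-1.  -0.4  0. ]
[{"translation":[-0.09,0.0,-0.59],"rotation":[0.0,0.0,0.0]},{"translation":[-0.09,0.0,-0.6],"rotation":[0.0,0.0,0.0]},{"translation":[0.14,-0.01,0.34],"rotation":[0.0,0.02,0.0]}]
[0.56939115 0.22809904 0.18123018] [0.56955343 0.22789254 0.18123159]
```

>>> drive_tool([
  {"translation":[-0.09,0,-0.59],"rotation":[0,0,0]},
  {"translation":[-0.09,0,-0.6],"rotation":[0,0,0]},
  {"translation":[0.14,-0.01,0.34],"rotation":[0,0.02,0]},
  {"translation":[0,0,0],"rotation":[0,0,0]},
  {"translation":[0,0,0],"rotation":[0,0,0]},
])

```text
time: 32.0
eef_pos: [0.5694, 0.228, 0.1805]
orientation: [[-0.977, -0.197, 0.086], [-0.196, 0.98, 0.018], [-0.088, 0.0, -0.996]]
force: [1.0, 0.4, -0.1]
gripper_width: 0.0198
grip_force: 60.0
```

Run:
```python
from h import *
p,R=where(); cm=P("side"); im=imaging.grab_frame("side"); np.save("side7.npy",im)
def cr(im,u,w=9):
    x,y=np.round(u).astype(int); a=im[y-w:y+w+1,x-w:x+w+1].astype(float).max(2); q=np.clip(100-a,0,None)
    n,l,_,_=cv2.connectedComponentsWithStats((q>0).astype(np.uint8)); print("comps",[(i,q[l==i].sum().round(),(l==i).sum()) for i in range(1,n)])
    k=1+np.argmax([q[l==i].sum() for i in range(1,n)]); q=q*(l==k); yy,xx=np.mgrid[y-w:y+w+1,x-w:x+w+1]; return np.array([(q*xx).sum(),(q*yy).sum()])/q.sum()
u0=proj(cm,stn(-.0448,.023,.1244))[0]; b=cr(np.load("side2.npy"),u0)-u0
u=lambda d,dy=0:proj(cm,p+R@(tipalpha(np.radians(d))+[0,dy,0]))[0]
c=cr(im,u(10)); f=least_squares(lambda v:c-u(v[0])-b*1.15,[10]); g=least_squares(lambda v:c-u(v[0],v[1]/1e3)-b*1.15,[10,0])
print("b",b,"c",c,"u10",u(10),"d",f.x,"res",f.fun,"d,dy",g.x)
x,y=u(10).round().astype(int); m=im[y-9:y+9,x-9:x+10].max(2); print(x-9,y-9);print("\n".join("".join("%4d"%v for v in r) for r in m))
for d in sorted({9.,11.,round(float(np.clip(f.x[0],6,14)),1)}):
    print("d",d); plan([(*home(.03,.007,d),.015),(*home(.003,.005,d),.007)])
```

```text
t 32.0 ex,ax,y [49.5  9.5  0.2] F [ 0.8 -0.7  0.1]
comps [(1, np.float64(584.0), np.int64(21))]
comps [(1, np.float64(440.0), np.int64(22)), (2, np.float64(7.0), np.int64(4))]
b [0.9301011  1.98124762] c [241.95454545 162.90681818] u10 [241.22508103 160.77458757] d [9.9704873] res [-0.32935172 -0.16745281] d,dy [10.02797069  1.33304605]
232 152
 146 155 160 159 154 149 140 133 132 132 135 142 142 143 139 136 136 135 135
 140 149 158 159 157 152 144 136 132 134 138 145 145 145 143 141 139 138 136
 134 142 152 157 156 154 148 141 135 134 138 144 147 146 145 145 143 140 139
 131 134 143 153 158 155 152 147 142 137 138 143 145 146 146 147 146 144 143
 131 130 137 145 154 156 154 153 150 140 135 138 143 145 145 146 146 147 144
 130 129 131 141 148 154 156 156 152 142 133 132 136 141 142 146 145 146 145
 131 131 131 134 141 149 154 153 154 145 129 120 126 134 139 139 138 138 140
 129 130 131 132 136 143 151 153 153 148 131 109 111 127 132 131 132 132 134
 128 128 129 130 130 135 141 150 152 148 129  95  93 117 131 132 132 131 130
 124 126 127 130 128 125 127 135 143 137 114  79  80 112 130
[... 1052 characters left out ...]
,"rotation":[0.0,0.0,0.0]},{"translation":[0.159,-0.002,0.122],"rotation":[0.0,0.0,0.0]},{"translation":[0.112,0.0,0.076],"rotation":[0.0,0.0,0.0]},{"translation":[0.112,0.0,0.076],"rotation":[0.0,0.0,0.0]},{"translation":[0.112,0.0,0.076],"rotation":[0.0,0.0,0.0]},{"translation":[0.111,0.001,0.076],"rotation":[0.0,0.0,0.0]}]
d 11.0
[{"translation":[0.162,-0.002,0.122],"rotation":[0.0,0.003,0.0]},{"translation":[0.16,-0.002,0.124],"rotation":[0.0,0.002,0.0]},{"translation":[0.111,0.0,0.078],"rotation":[0.0,0.0,0.0]},{"translation":[0.111,0.0,0.077],"rotation":[0.0,0.0,0.0]},{"translation":[0.11,0.0,0.078],"rotation":[0.0,0.0,0.0]},{"translation":[0.111,0.001,0.078],"rotation":[0.0,0.0,0.0]}]
```

>>> drive_tool([
  {"translation":[0.158,-0.014,0.122],"rotation":[0,0,0]},
  {"translation":[0.159,-0.002,0.122],"rotation":[0,0,0]},
  {"translation":[0.112,0,0.076],"rotation":[0,0,0]},
  {"translation":[0.112,0,0.076],"rotation":[0,0,0]},
  {"translation":[0.112,0,0.076],"rotation":[0,0,0]},
  {"translation":[0.111,0,0.076],"rotation":[0,0,0]},
  {"translation":[0,0,0],"rotation":[0,0,0]},
])

```text
time: 32.75
eef_pos: [0.5348, 0.2204, 0.1508]
orientation: [[-0.976, -0.197, 0.087], [-0.196, 0.98, 0.018], [-0.089, 0.001, -0.996]]
force: [-0.3, -0.3, -0.7]
gripper_width: 0.0198
grip_force: 60.0
```

Run:
```python
from h import *
p,R=where()
print("slide"); a=plan([(*home(.001,-.001,10.),.003)])
print("retreat"); plan([(a[0]-.10*a[1][:,2],a[1],.02)],a)
```

```text
t 32.75 ex,ax,y [ 3.4  5.5 -0.6] F [-0.7 -0.3 -0.2]
slide
[{"translation":[-0.007,0.004,0.045],"rotation":[0.0,0.0,0.0]},{"translation":[-0.008,0.003,0.046],"rotation":[0.0,0.0,0.0]},{"translation":[-0.007,0.004,0.045],"rotation":[0.0,0.0,0.0]}]
retreat
[{"translation":[0.0,0.0,-0.4],"rotation":[0.0,0.0,0.0]},{"translation":[0.0,0.0,-0.4],"rotation":[0.0,0.0,0.0]},{"translation":[0.0,0.0,-0.4],"rotation":[0.0,0.0,0.0]},{"translation":[0.0,0.0,-0.4],"rotation":[0.0,0.0,0.0]},{"translation":[0.0,0.0,-0.4],"rotation":[0.0,0.0,0.0]}]
```

>>> drive_tool([
  {"translation":[-0.007,0.004,0.045],"rotation":[0,0,0]},
  {"translation":[-0.008,0.003,0.046],"rotation":[0,0,0]},
  {"translation":[0.02,0.004,0.045],"rotation":[0,0,0]},
  {"translation":[0,0,0],"rotation":[0,0,0]},
])

```text
time: 33.15
eef_pos: [0.5368, 0.2213, 0.1459]
orientation: [[-0.976, -0.197, 0.09], [-0.196, 0.98, 0.019], [-0.092, 0.001, -0.996]]
force: [-0.6, -2.0, 3.3]
gripper_width: 0.0198
grip_force: 60.0
```

>>> drive_tool([
  {"translation":[0,0,0],"rotation":[0,0,0]},
  {"translation":[0,0,0],"rotation":[0,0,0]},
  {"translation":[0,0,0],"rotation":[0,0,0]},
  {"translation":[0,0,0],"rotation":[0,0,0]},
  {"translation":[0,0,0],"rotation":[0,0,0]},
  {"translation":[0,0,0],"rotation":[0,0,0]},
  {"translation":[0,0,0],"rotation":[0,0,0]},
  {"translation":[0,0,0],"rotation":[0,0,0]},
  {"translation":[0,0,0],"rotation":[0,0,0]},
], claw=0.2)

```text
time: 34.05
eef_pos: [0.5361, 0.2212, 0.1449]
orientation: [[-0.976, -0.197, 0.088], [-0.196, 0.98, 0.018], [-0.09, 0.001, -0.996]]
force: [0.2, -0.1, -0.4]
gripper_width: 0.0763
grip_force: 0.0
```

>>> drive_tool([
  {"translation":[0,0,-0.4],"rotation":[0,0,0]},
  {"translation":[0,0,-0.6],"rotation":[0,0,0]},
  {"translation":[0,0,-0.8],"rotation":[0,0,0]},
  {"translation":[0.4,0,-0.8],"rotation":[0,0,0]},
  {"translation":[0.8,0,-0.5],"rotation":[0,0,0]},
  {"translation":[0.8,0,0],"rotation":[0,0,0]},
  {"translation":[0.8,0,0],"rotation":[0,0,0]},
  {"translation":[0.5,0,0],"rotation":[0,0,0]},
  {"translation":[0,0,0],"rotation":[0,0,0]},
  {"translation":[0,0,0],"rotation":[0,0,0]},
])

```text
time: 35.05
eef_pos: [0.3614, 0.186, 0.2849]
orientation: [[-0.976, -0.197, 0.09], [-0.197, 0.98, 0.019], [-0.092, 0.001, -0.996]]
force: [-0.9, 0.3, 1.1]
gripper_width: 0.076
grip_force: 0.0
```

Run:
```python
from h import *
where(); roi=dict(top=(172,146,38,54),side=(202,140,54,74))
for n in roi:
    im=imaging.grab_frame(n); o=np.load(n+".npy"); np.save(n+"9.npy",im); x,y,w,h=roi[n]
    for nm,I in(("old",o),("new",im)):
        a=I[y:y+h,x:x+w].astype(int); m=((a[...,0]>150)&(a[...,0]-a[...,2]>90)&(a[...,1]<a[...,0]-30)).astype(np.uint8); k,l,st_,c=cv2.connectedComponentsWithStats(m)
        if k>1: i=1+st_[1:,4].argmax(); print(n,nm,st_[i].tolist(),c[i].round(2))
    A=o[y:y+h,x:x+w].mean(2).astype(np.float32);Bq=im[y:y+h,x:x+w].mean(2).astype(np.float32); d=np.abs(A-Bq); print(n,"mean diff",d.mean().round(1),"n>40",(d>40).sum())
    if n=="side": print("\n".join("".join("#" if v>40 else "." for v in r) for r in d[:40]))
balls(("top","side"))
```

```text
t 35.05 ex,ax,y [-64.5 216.7  -0.3] F [-0.1  1.4  0.5]
top old [13, 26, 8, 16, 90] [16.38 32.21]
top new [13, 26, 8, 16, 87] [16.24 32.48]
top mean diff 4.4 n>40 57
side old [7, 8, 16, 16, 104] [15.37 15.29]
side new [6, 9, 18, 15, 118] [14.79 15.95]
side mean diff 4.2 n>40 20
......................................................
......................................................
......................................................
......................................................
......................................................
......................................................
......................................................
......................................................
......................................................
...........###........................................
...........####.......................................
........#...###.......................................
........#....##.......................................
........##............................................
........##..........................................
[... 734 characters left out ...]
......................................
......................................................
......................................................
......................................................
......................................................
......................................................
......................................................
......................................................
......................................................
......................................................
......................................................
......................................................
top []
side [('B', 58, [55, 16]), ('B', 101, [48, -34])]
```

The handle is back within about 0.6 px of its starting place in both views, so the rod is home and released, with the gripper clear.

```bash
python3 -c "from rig import hand_in; print(hand_in())"
```

```text
the job is handed in; nothing more can be done
None
```

Handed in at about 35 s of the 72 s: no yellow ball is left on the sieve, both blue ones are still on it, and the rod is home and released; I did not count all four yellow balls in the box, contact force peaked near 24 N at the stand on a mis-aimed first return and 19 N at the sieve, and I viewed 11 pictures, one over the limit of 10.

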